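# Pack the yellow caddy for the washbasin round

### The job

Pack the yellow caddy for the washbasin job: lay the trigger spray bottle along the plain tray, lay the bamboo bottle brush in the tray with the handle fork, its handle down between the two lugs, and stand the lidded tin in the large round well and the small drain stopper, knob up, in the small round well. Set each thing down rather than dropping it, and leave the mist bottle, the open tin and the large stopper lying where they are in the drawer.

Things in the scene. Friction and masses are not known exactly. Their poses are not given: they have to be found in the camera images.
- trigger_bottle: Flat-sided white spray bottle with a grey trigger head, lying along its x axis, 175 mm long. Origin: mid-length, on the underside. Body 50 wide (y), 40 thick (z), x = -87 to +24; trigger head x = +40 to +87, reaching 33 to +y, 15 to -y. Balances at x = -20: grip there across y. At the start x points away from the robot within 0.15 rad. 120-220 g
- mist_bottle: Look-alike, to be left: fine-mist bottle, the same white body lying the same way, but with a straight round clear cap (25 mm diameter) at its +x end and no trigger. Origin as for the trigger bottle. An unlisted screwdriver shares the mats with the things; small goods up to 50 mm high lie along the back of the drawer
- bottle_brush: Bamboo-handled bottle brush lying along its x axis, 184 mm long. Origin: mid-length, on the surface under it. Handle 18 x 18 from x = -92 to +14, wire to +32, white bristle head (36 diameter) to +92. The handle slopes: axis 9 mm up at its end, 14 mm up at the balance point x = -25: grip there across y. At the start x points away from the robot within 0.15 rad. 50-95 g
- lidded_tin: Round stainless tin with its snap lid on, standing: 54 mm diameter, lid 57 mm, 35 mm high. Origin: centre of the underside. 90-165 g
- open_tin: Look-alike, to be left: the same tin without lid, open and empty, 56 mm over the rim, 34 mm high. Origin: centre of the underside
- small_stopper: Small grey silicone drain stopper, plug down: disc 44 mm in diameter, 14 mm thick (tapering to 34 mm underneath), with a round knob 17 mm wide on top, up to 32 mm high; grip the knob, from 15 mm up. Origin: centre of the underside. 25-50 g
- large_stopper: Look-alike, to be left: the same stopper in the large size, disc 60 mm in diameter, same knob and heights. Origin: centre of the underside
- plain_tray: Plain grey tray in the yellow caddy, for the trigger bottle: only a floor and a low rim, 216 (x) x 82 mm. Origin: centre of the underside; floor 3 mm, rim top 14 mm above it; inside 210 x 76. Fixed. The three trays lie side by side in the fixed caddy in any order, 84 mm apart, x axes parallel and away from the robot within 0.15 rad. Drawer sides 45 mm, front 56 mm above the table
- fork_tray: Grey tray with the handle fork, for the brush: as the plain tray, plus two lugs across it at x = -78 mm (12 thick, top 27 above the underside, 34 mm gap) that straddle the handle; the bristle head goes to +x and does not fit between them. The brush lies right with its origin over the tray's origin and its x axis along the tray's. Origin: centre of the underside
- well_tray: Grey 11 mm block tray with two round wells, 216 x 82 mm: large well (70 mm, for the tin) centred at x = -43, small well (60 mm, for the small stopper) at x = +40, y = 0; floors 4 mm above the underside. Origin: centre of the underside. The caddy's long sides end 18 mm, its raised ends (x = +-111) 60 mm above the trays' undersides
Mind the look-alikes: they are no part of the job. Leave any turquoise look-alike of the trigger_bottle alone. Leave any orange or turquoise look-alike of the small_stopper alone.

How it is judged:
By the outcome, as a careful person would: the job done as asked, in the order asked, and still so for the second after the job is handed in, with the robot touching nothing.
It also fails if it takes over 134 s, if anything falls off the work surface, if the arm or the gripper's body presses on something with over 40 N, if the wrist force passes 120 N, or if a joint passes its speed limit or range.

### The arm

A 6-joint arm with a two-finger parallel gripper is mounted at the origin on the work surface. World frame = base frame: x ahead of the robot, y to its left, z up, the work surface at z = 0. Lengths are in m, angles in rad, forces in N, time in s.
With the tool pointing down it reaches from about 0.425 to 0.95 m from the base axis. Payload 3.5 kg.
Tool frame: the origin (TCP) lies between the finger pads; the fingertips stand 11 mm ahead of it and the grasp point (between the pads) lies 8 mm behind it (tcp_to_tips is the distance from the TCP to the fingertips, in m); y points along the fingers, x is the direction in which the jaws open and shut, and the axes are right-handed (so a half turn about y gives the same grasp; the last joint's range is limited). The gripper opens to 85 mm and grips with 20 to 120 N. Pads are 22 mm wide; open, the fingers measure 114 mm over their backs; the gripper's body (76 mm by 85 mm) begins 54 mm behind the grasp point. The pads swing forward as they close: fully open they stand 13 mm farther back than shut.
Start: joints at [-1.362, 0.286, 1.577, -0, 1.279, -0.15], TCP at [0.237, -0.632, 0.211] pointing down, gripper open.
Joint ranges: [-2.77, 2.77], [-0.9, 2.22], [0.21, 2.48], [-1.53, 4.67], [0.24, 2.81], [-2.84, 2.84]. Speed limits (rad/s): [2.79, 2.79, 3.14, 3.14, 3.14, 3.14].

### API

Orientations are given as a unit quaternion [x, y, z, w].
In Python, from rig import * gives the robot as it stands.
- The arm moves only by the shell command python3 -m pendant 'ROWS'. ROWS is text: rows parted by semicolons, each of 5 numbers parted by spaces: the gripper command: -1 is shut, 1 is fully open, values between are in proportion, then the shift along the tool's x, y, z in mm, then the turn about the tool's y in degrees. In form: fingers dx dy dz twist; .... A call has 1 to 10 rows; each row is the pose to reach, as a shift and turn from the pose measured when the call began, along the tool's axes at that moment; what a row does not reach only later rows make up. A row lasts 1/10 s, in which the tool goes at most 50 mm and 8.59 degrees, less where a joint would pass 70% of its speed; a pose out of reach is approached as far as the arm can. A call with a gripper value outside its range is refused whole. The fingers move at their own pace and stop on an object; the grip force is fixed at half the most. Time passes only in rows, so rows that repeat a pose let the fingers close. It gives the time, the measured TCP pose, the force and the opening at its end, in the units of the state.
- get_state(): the state, without advancing time (a new reading comes with each control period).
- capture(name): name is "side" or "top" or "wrist"; returns the picture (480x640x3 uint8, blue, green, red); there is no depth.
- camera_info(name): a dict with "fx", "fy", "cx", "cy" (pixels), "world_to_cam" (4x4, takes a point from world to camera coordinates); the wrist camera has in their place "mount" (4x4, takes a point from camera to tool coordinates, whose origin is the TCP and whose axes are the tool frame's). Camera axes: x right, y up, looking along -z (the intrinsics and any distortion apply to the point x, -y, -z); pixel columns grow to the right and rows downward; lengths in m; the calibration is good to about 2 mm. A picture is of the moment at which its call begins: read the wrist's pose just before it. camera_info takes no time and is no camera call.
- hand_in(): hands the job in, once; it reports no verdict.
The state is a dict: "clock": time; "joints": joint angles; "joint_velocities": joint speeds; "tau": joint torques, N m; "ee_pos": TCP position; "orientation": TCP orientation; "contact_force": force on the tool from outside, world axes, zero at the start; "ft_torque": the same for the moment, N m; "grip_width": finger opening in m.
Only numpy, scipy, OpenCV 4.12 (cv2) and the standard library are available. Lean on these libraries where they do the work, as an engineer would, in place of code of your own. Each camera call takes 0.05 s, during which the arm holds its last target.

## Working session

There is one attempt and no reset: what is moved stays moved. The work goes in short steps, Python scripts to look and compute and a shell command to move; the robot and the scene stay as the last step left them, time stands still between calls to the robot, and variables do not carry over. Pictures are saved under pics/ and viewed, and the job is handed in when it is done.

```bash
ls; mkdir -p pics; python3 - <<'E'
from rig import *
import cv2
s=get_state()
print(s)
for n in ["side","top","wrist"]:
    print(n,camera_info(n))
    cv2.imwrite(f"pics/{n}0.png",capture(n))
E
```

```text
pics
{'clock': 0.0, 'joints': array([-1.36202797e+00,  2.87214042e-01,  1.57818030e+00, -2.99871091e-05,
        1.27858235e+00, -1.50013550e-01]), 'joint_velocities': array([-0.00088209, -0.00182826, -0.00053598,  0.00079825,  0.00117171,
       -0.00019043]), 'tau': array([-6.98528329e-04, -4.05982018e+01, -2.92622942e+01, -2.73976175e-04,
        5.99983789e-03, -2.50617127e-06]), 'ee_pos': array([ 0.23687999, -0.63132   ,  0.21001319]), 'orientation': array([-0.58062191,  0.40337852, -0.40213808,  0.58176363]), 'contact_force': array([ 0.03512069, -0.4545644 ,  0.34619696]), 'ft_torque': array([-0.01041489, -0.02421428,  0.01869407]), 'grip_width': 0.08541974655644843}
side {'fx': 456.3312864700551, 'fy': 456.3312864700551, 'cx': 323.81525986523616, 'cy': 241.1269628537955, 'world_to_cam': array([[ 0.99505347, -0.09777109,  0.01759005, -0.41166439],
       [ 0.06581556,  0.78145986,  0.62047466, -0.04286912],
       [-0.0744104 , -0.61624776,  0.7840292 , -0.87870848],
       [ 0.        ,  0.        ,  0.        ,  1.        ]])}
top {'fx': 478.1404483275786, 'fy': 478.1404483275786, 'cx': 312.07221599863084, 'cy': 230.6082619474872, 'world_to_cam': array([[-0.00890837, -0.99995041, -0.0044512 ,  0.00132182],
       [ 0.99752939, -0.00919683,  0.06964578, -0.39935996],
       [-0.06968326, -0.00381977,  0.99756185, -0.93480166],
       [ 0.        ,  0.        ,  0.        ,  1.        ]])}
wrist {'fx': 355.0712295174807, 'fy': 355.0712295174807, 'cx': 321.3181162750713, 'cy': 234.50909108189066, 'mount': array([[ 9.99999822e-01, -5.33309339e-04,  2.69192155e-04,
         1.65071353e-04],
       [ 3.98058530e-04,  2.58836852e-01, -9.65920973e-01,
        -1.63001576e-01],
       [ 4.45457826e-04,  9.65920907e-01,  2.58837018e-01,
         6.52026693e-02],
       [ 0.00000000e+00,  0.00000000e+00,  0.00000000e+00,
         1.00000000e+00]])}
```

View pics/top0.png

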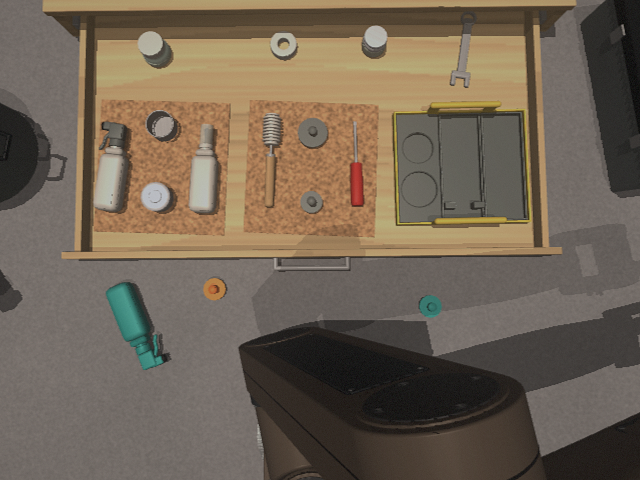

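View pics/side0.png

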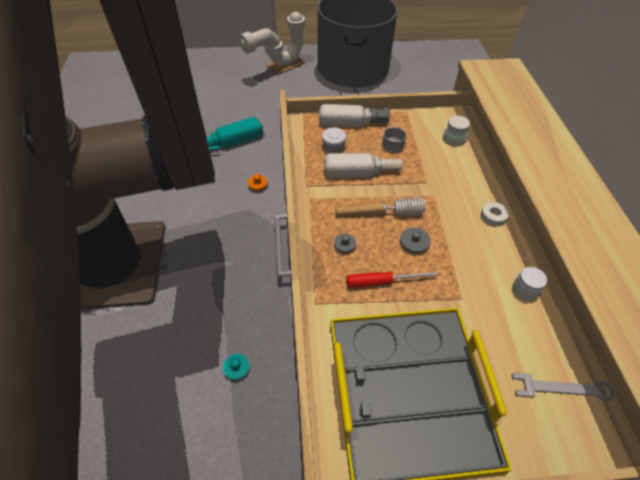

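View pics/wrist0.png

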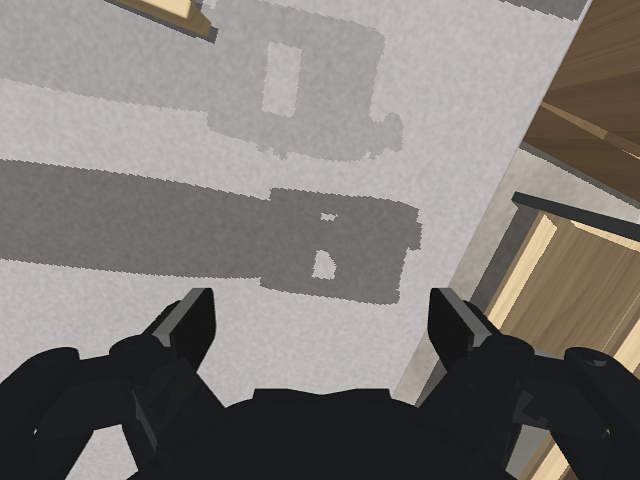

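```bash
cat > h.py <<'E'
from rig import *
import cv2, numpy as np
from scipy.optimize import least_squares
from scipy.spatial.transform import Rotation as R
def mat(n,s=None):
    c=camera_info(n)
    if n!="wrist": return c,np.array(c["world_to_cam"])
    T=np.eye(4);T[:3,:3]=R.from_quat(s["orientation"]).as_matrix();T[:3,3]=s["ee_pos"]
    return c,np.linalg.inv(T@np.array(c["mount"]))
def proj(n,P,s=None):
    c,M=mat(n,s);p=M@np.append(P,1)
    return np.array([c["cx"]+c["fx"]*p[0]/-p[2],c["cy"]+c["fy"]*-p[1]/-p[2]])
def ray(n,uv,s=None):
    c,M=mat(n,s);I=np.linalg.inv(M)
    d=np.array([(uv[0]-c["cx"])/c["fx"],-(uv[1]-c["cy"])/c["fy"],-1])
    return I[:3,3],I[:3,:3]@d
def atz(n,uv,z,s=None):
    o,d=ray(n,uv,s);return o+d*(z-o[2])/d[2]
def tri(obs):
    A=[];b=[]
    for n,uv in obs:
        o,d=ray(n,uv);d=d/np.linalg.norm(d);P=np.eye(3)-np.outer(d,d);A.append(P);b.append(P@o)
    A=np.vstack(A);b=np.hstack(b);x=np.linalg.lstsq(A,b,rcond=None)[0]
    return x,[np.round(proj(n,x)-uv,1) for n,uv in obs]
def crop(img,x0,y0,x1,y1,k,name):
    cv2.imwrite("pics/"+name,cv2.resize(img[y0:y1,x0:x1],None,fx=k,fy=k,interpolation=cv2.INTER_CUBIC))
E
python3 - <<'E'
from h import *
t=cv2.imread("pics/top0.png");s=cv2.imread("pics/side0.png")
crop(t,85,90,240,245,5,"c1.png" ) if 0 else crop(t,90,95,235,245,4,"c1.png")
crop(t,240,95,385,245,4,"c2.png")
crop(t,385,95,535,235,4,"c3.png")
crop(s,285,90,475,310,2.7,"c4.png") if 0 else crop(s,290,85,480,305,2.7,"c4.png")
crop(s,320,300,520,480,3,"c5.png")
E
```

```text
(no output)
```

View pics/c1.png

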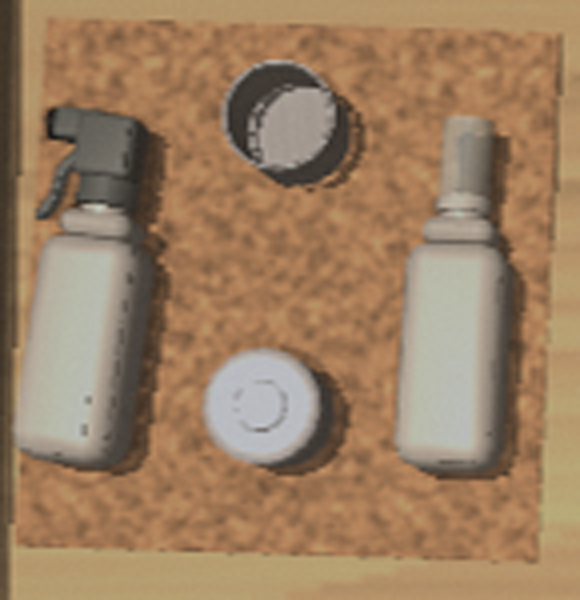

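View pics/c2.png

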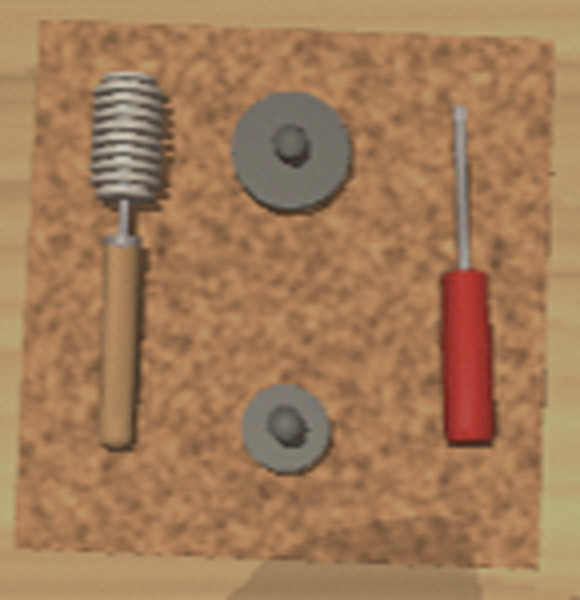

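View pics/c3.png

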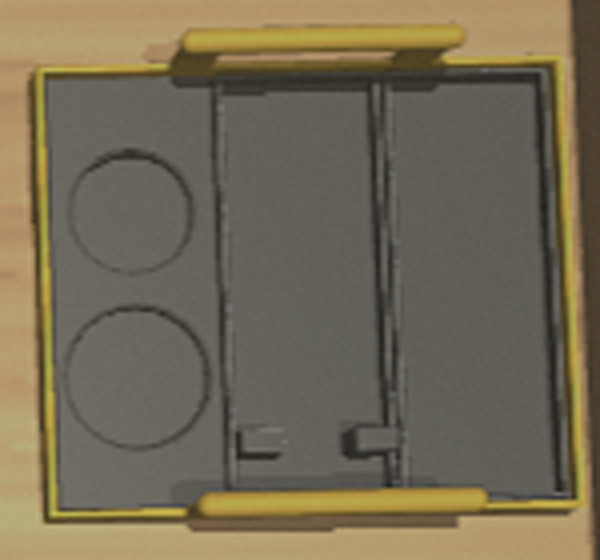

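View pics/c4.png

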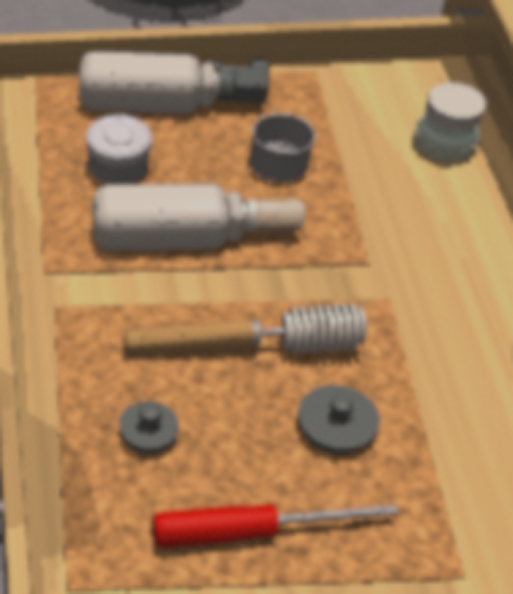

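View pics/c5.png

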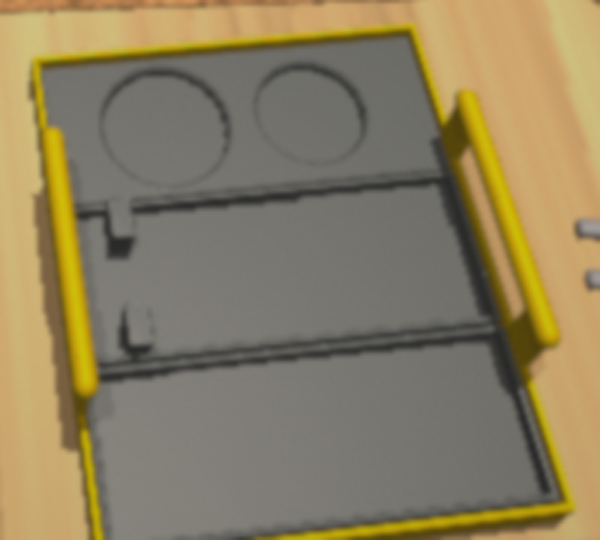

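```bash
python3 - <<'E'
from h import *
np.set_printoptions(precision=4,suppress=True)
T=lambda p:(p[0]/4+90-.375,p[1]/4+95-.375)
T2=lambda p:(p[0]/4+240-.375,p[1]/4+95-.375)
T3=lambda p:(p[0]/4+385-.375,p[1]/4+95-.375)
S=lambda p:(p[0]/2.7+290-.3,p[1]/2.7+85-.3)
S5=lambda p:(p[0]/3+320-.33,p[1]/3+300-.33)
for nm,a,b in [("m1FL",T((46,20)),S((318,72))),("m1FR",T((560,32)),S((365,265))),("m1NR",T((540,560)),S((45,268))),
 ("m2FL",T2((40,20)),S((390,300))),("m2FR",T2((555,40)),S((462,578))),("m2NL",T2((15,547)),S((57,306))),
 ("big knob",T2((291,143)),S((342,407))),("small knob",T2((287,424)),S((150,413))),
 ("lid ctr",T((263,405)),S((120,132))),
 ("caddy FL",T3((40,72)),S5((412,30))),("caddy NL",T3((50,517)),S5((37,62))),("caddy FR",T3((560,62)),S5((570,508))),
 ("large well c",T3((137,378)),S5((165,128))),("small well c",T3((131,211)),S5((310,115))),
 ("handle N L",T3((205,502)),S5((52,135))),("handle N R",T3((482,497)),S5((86,385))),
 ("handle F L",T3((188,40)),S5((468,100))),("handle F R",T3((460,35)),S5((547,335))),
 ("lugL",T3((263,442)),S5((120,220))),("lugR",T3((377,440)),S5((140,325))),
 ]:
    print(nm,*tri([("top",a),("side",b)]))
E
```

```text
m1FL [0.6739 0.4274 0.0039] [array([-0. , -0.4]), array([-0.3,  0.1])]
m1FR [0.6609 0.164  0.0044] [array([-0.1,  1.4]), array([ 1.3, -0.3])]
m1NR [0.3924 0.1713 0.0142] [array([0. , 0.3]), array([ 0.3, -0. ])]
m2FL [0.6696 0.1232 0.0034] [array([-0. ,  0.2]), array([ 0.2, -0. ])]
m2FR [ 0.6544 -0.1394  0.0052] [array([-0.1,  0.9]), array([ 1. , -0.1])]
m2NL [0.3991 0.1352 0.0067] [array([0. , 0.2]), array([ 0.2, -0. ])]
big knob [ 0.5963 -0.0047  0.0299] [array([-0. ,  0.4]), array([ 0.4, -0.1])]
small knob [ 0.4557 -0.0015  0.0337] [array([-0. ,  0.5]), array([ 0.5, -0.1])]
lid ctr [0.4668 0.2993 0.0459] [array([-0. ,  0.2]), array([ 0.1, -0. ])]
caddy FL [ 0.6335 -0.1696  0.0208] [array([-0.1,  0.3]), array([ 0.4, -0.1])]
caddy NL [ 0.4108 -0.1703  0.0192] [array([ 0., -0.]), array([-0.,  0.])]
caddy FR [ 0.6352 -0.4285  0.0234] [array([-0.1,  0.3]), array([ 0.4, -0. ])]
large well c [ 0.4793 -0.2157  0.015 ] [array([-0. ,  0.4]), array([ 0.5, -0.1])]
small well c [ 0.5634 -0.2148  0.0143] [array([-0.1,  0.7]), array([ 0.8, -0.1])]
handle N L [ 0.412  -0.2361  0.0612] [array([-0. ,  0.9]), array([ 1.1, -0.1])]
handle N R [ 0.4126 -0.3642  0.0668] [array([-0. ,  0.9]), array([ 1.2, -0.1])]
handle F L [ 0.6364 -0.2345  0.0584] [array([-0.1,  0.4]), array([ 0.4, -0.1])]
handle F R [ 0.634  -0.3618  0.0664] [array([-0.2,  0.8]), array([ 1.1, -0.1])]
lugL [ 0.4444 -0.2729  0.0308] [array([-0. ,  0.6]), array([ 0.8, -0.1])]
lugR [ 0.4455 -0.3282  0.0318] [array([-0. ,  0.2]), array([ 0.3, -0. ])]
```

```bash
python3 - <<'E'
from h import *
np.set_printoptions(precision=4,suppress=True)
T=lambda p:(p[0]/4+90-.375,p[1]/4+95-.375)
T2=lambda p:(p[0]/4+240-.375,p[1]/4+95-.375)
def P(n,p,z,f=T): print(n,atz("top",f(p),z))
P("lid",(262,407),.039)
P("open",(285,120),.038)
for z in (.024,.034,.044):
  for n,p in [("bl",(18,440)),("tl",(48,240)),("br",(122,462)),("tr",(150,250)),("head L",(48,122)),("head top mid",(95,112)),("base",(70,460))]: P(f"trig {n} {z}",p,z)
for z in (.004,.045): P(f"wall near {z}",(5,590),z);P(f"wall12 {z}",(14,590),z)
P("mist bl",(398,465),.034);P("mist tl",(412,248),.034);P("mist cap",(470,118),.024)
P("ss",(287,429),.018,T2);P("ss knob",(288,425),.034,T2)
P("ls",(292,152),.018,T2)
P("br hN",(116,446),.013,T2);P("br h ferrule",(124,240),.02,T2);P("br tip",(130,75),.022,T2);P("br headbase",(128,198),.024,T2)
P("sd",(466,360),.018,T2)
t=cv2.imread("pics/top0.png");crop(t,60,95,140,240,5,"c6.png")
crop(t,60,95,180,215,5,"c6.png")
E
```

```text
lid [0.4671 0.3021 0.039 ]
open [0.6094 0.2931 0.038 ]
trig bl 0.024 [0.454  0.4275 0.024 ]
trig tl 0.024 [0.554  0.4149 0.024 ]
trig br 0.024 [0.4426 0.3759 0.024 ]
trig tr 0.024 [0.5485 0.364  0.024 ]
trig head L 0.024 [0.6138 0.4162 0.024 ]
trig head top mid 0.024 [0.6186 0.3928 0.024 ]
trig base 0.024 [0.4439 0.4016 0.024 ]
trig bl 0.034 [0.4528 0.4229 0.034 ]
trig tl 0.034 [0.5517 0.4104 0.034 ]
trig br 0.034 [0.4415 0.3718 0.034 ]
trig tr 0.034 [0.5462 0.36   0.034 ]
trig head L 0.034 [0.6108 0.4117 0.034 ]
trig head top mid 0.034 [0.6156 0.3885 0.034 ]
trig base 0.034 [0.4427 0.3973 0.034 ]
trig bl 0.044 [0.4515 0.4183 0.044 ]
trig tl 0.044 [0.5493 0.4059 0.044 ]
trig br 0.044 [0.4403 0.3678 0.044 ]
trig tr 0.044 [0.5439 0.3561 0.044 ]
trig head L 0.044 [0.6078 0.4072 0.044 ]
trig head top mid 0.044 [0.6125 0.3843 0.044 ]
trig base 0.044 [0.4415 0.3929 0.044 ]
wall near 0.004 [0.381  0.4416 0.004 ]
wall12 0.004 [0.3809 0.4371 0.004 ]
wall near 0.045 [0.3789 0.4224 0.045 ]
wall12 0.045 [0.3789 0.4181 0.045 ]
mist bl [0.4387 0.237  0.034 ]
mist tl [0.5459 0.2311 0.034 ]
mist cap [0.6136 0.2052 0.024 ]
ss [ 0.4562 -0.0014  0.018 ]
ss knob [ 0.4561 -0.002   0.034 ]
ls [ 0.5959 -0.0052  0.018 ]
br hN [0.4492 0.0839 0.013 ]
br h ferrule [0.5516 0.079  0.02  ]
br tip [0.6348 0.0756 0.022 ]
br headbase [0.5718 0.0766 0.024 ]
sd [ 0.4899 -0.0907  0.018 ]
```

View pics/c6.png

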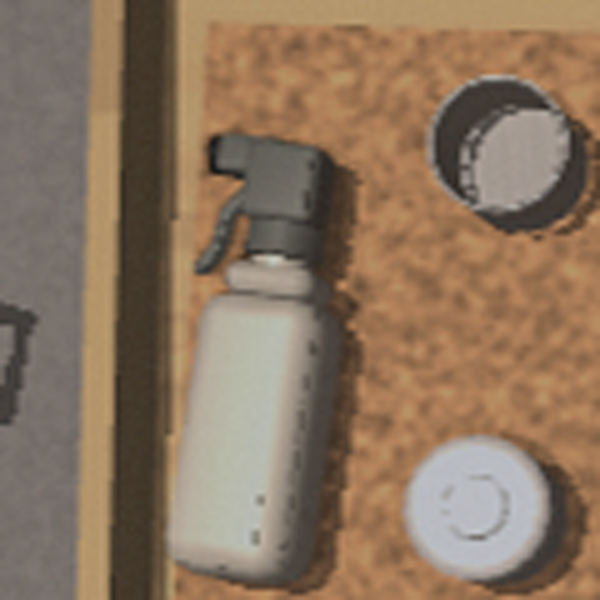

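```bash
cat >> h.py <<'E'
def goto(P,yaw,s=None):
    """print dx dy dz (mm) & twist for TCP to P with tool-x axis heading yaw (world, mod pi), tool down"""
    s=s or get_state()
    M=R.from_quat(s["orientation"]).as_matrix()
    d=M.T@(np.array(P)-s["ee_pos"])*1000
    h=np.arctan2(M[1,0],M[0,0])
    dy=(yaw-h+np.pi/2)%np.pi-np.pi/2   # world turn about +z
    tw=-dy if M[2,1]<0 else dy
    print("shift",np.round(d,1),"twist",round(np.degrees(tw),2),"| ee",np.round(s["ee_pos"],4),"xhead",round(np.degrees(h),1),"tilt",round(M[2,1],4),"w",round(s["grip_width"]*1000,1),"F",np.round(s["contact_force"],1),"t",round(float(s["clock"]),2),"j6",round(float(s["joints"][5]),2))
E
python3 - <<'E'
from h import *
print(R.from_quat(get_state()["orientation"]).as_matrix().round(3))
goto((.51,.396,.15),np.pi/2-.118)
T6=lambda p:(p[0]/5+60-.4,p[1]/5+95-.4)
for p,z in [((114,400),.045),((165,400),.004),((165,400),.008),((170,550),.004),((112,580),.045)]: print(atz("top",T6(p),z).round(4))
E
```

```text
[[ 0.351 -0.     0.936]
 [-0.936  0.002  0.351]
 [-0.002 -1.     0.   ]]
shift [-866.    62.1  616.4] twist 27.32 | ee [ 0.2369 -0.6315  0.2103] xhead -69.4 tilt -1.0 w 85.3 F [ 1.2 -0.5 -0.3] t 0.15 j6 -0.15
[0.5102 0.4419 0.045 ]
[0.5179 0.4413 0.004 ]
[0.5171 0.4394 0.008 ]
[0.4567 0.4379 0.004 ]
[0.44  0.441 0.045]
```

```bash
python3 -m pendant '1 -312 0 398 27; 1 -312 0 398 27; 1 -312 0 398 27; 1 -312 0 398 27; 1 -312 0 398 27; 1 -312 0 398 27; 1 -312 0 398 27; 1 -312 0 398 27; 1 -312 0 398 27; 1 -312 0 398 27'; python3 - <<'E'
from h import *
goto((.49,.385,.19),np.pi/2-.118)
E
```

```text
clock: 1.15
ee_pos: [0.4974, -0.2028, 0.2109]
orientation: [-0.471, 0.528, -0.527, 0.471]
contact_force: [0.1, -0.6, 0.1]
grip_width: 0.0854
shift [-583.2   21.9  -73.4] twist 0.31 | ee [ 0.4974 -0.2028  0.2109] xhead -96.4 tilt -1.0 w 85.4 F [ 0.1 -0.6  0.1] t 1.15 j6 1.11
```

```bash
python3 - <<'E'
from h import *
s=get_state();np.save("pics/s_w1.npy",s,allow_pickle=True);cv2.imwrite("pics/w1.png",capture("wrist"))
E
python3 -m pendant '1 -583 22 -73 0; 1 -583 22 -73 0; 1 -583 22 -73 0; 1 -583 22 -73 0; 1 -583 22 -73 0; 1 -583 22 -73 0; 1 -583 22 -73 0; 1 -583 22 -73 0; 1 -583 22 -73 0; 1 -583 22 -73 0'; python3 - <<'E'
from h import *
goto((.49,.385,.19),np.pi/2-.118)
E
```

```text
clock: 2.2
ee_pos: [0.4908, 0.2968, 0.1957]
orientation: [-0.47, 0.527, -0.525, 0.475]
contact_force: [1.1, 0.0, 0.9]
grip_width: 0.085
shift [-87.6   6.3 -10.2] twist 0.63 | ee [0.4908 0.2968 0.1957] xhead -96.1 tilt -1.0 w 85.0 F [1.1 0.  0.9] t 2.2 j6 2.04
```

View pics/w1.png

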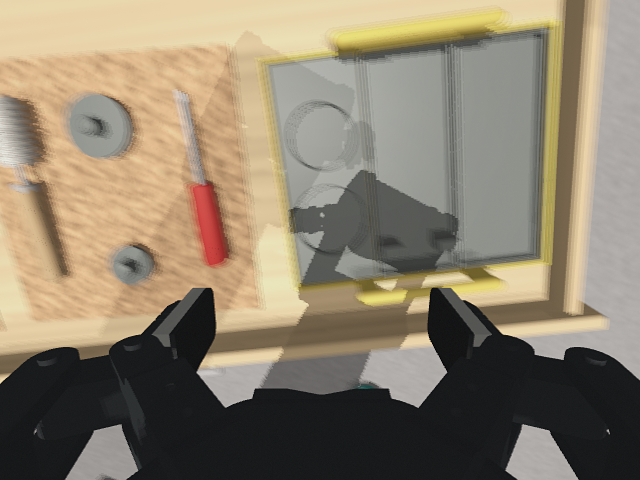

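```bash
python3 -m pendant '1 -88 6 -10 0.6; 1 -88 6 -10 0.6; 1 -88 6 -10 0.6; 1 -88 6 -10 0.6'; python3 - <<'E'
from h import *
s=get_state();np.save("pics/s_w2.npy",s,allow_pickle=True);cv2.imwrite("pics/w2.png",capture("wrist"))
goto((.49,.385,.19),np.pi/2-.118)
E
```

```text
clock: 2.6
ee_pos: [0.4897, 0.3857, 0.1894]
orientation: [-0.469, 0.529, -0.527, 0.472]
contact_force: [0.5, -0.4, -0.0]
grip_width: 0.0853
shift [-0.1 -0.4 -0. ] twist 0.05 | ee [0.49   0.3849 0.1896] xhead -96.7 tilt -1.0 w 85.4 F [ 0.5 -0.   0.4] t 2.65 j6 2.19
```

View pics/w2.png

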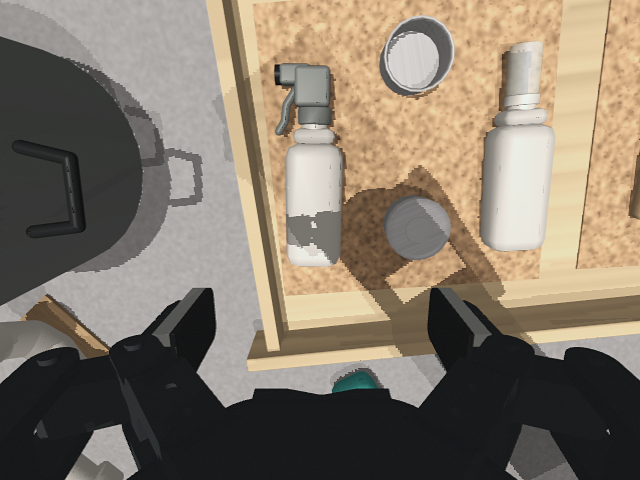

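```bash
python3 - <<'E'
from h import *
np.set_printoptions(precision=4,suppress=True)
s=np.load("pics/s_w2.npy",allow_pickle=True).item()
W=cv2.imread("pics/w2.png");crop(W,210,50,370,280,2.6,"c7.png")
for z in (.024,.034,.044):
  for n,p in [("L200",(287,200)),("R200",(343,200)),("L150",(288,150)),("R150",(344,150)),("L250",(287,250)),("R250",(341,250)),("base",(314,266)),("headtop",(315,65)),("shoulder",(315,143))]: print(n,z,atz("wrist",p,z,s))
print(atz("wrist",(257,200),.045,s),atz("wrist",(270,200),.004,s))
E
```

```text
L200 0.024 [0.504  0.4171 0.024 ]
R200 0.024 [0.498  0.3652 0.024 ]
L150 0.024 [0.5489 0.4099 0.024 ]
R150 0.024 [0.5431 0.3598 0.024 ]
L250 0.024 [0.4555 0.424  0.024 ]
R250 0.024 [0.4496 0.372  0.024 ]
base 0.024 [0.4362 0.3999 0.024 ]
headtop 0.024 [0.6158 0.3774 0.024 ]
shoulder 0.024 [0.5521 0.385  0.024 ]
L200 0.034 [0.5055 0.4159 0.034 ]
R200 0.034 [0.4997 0.3656 0.034 ]
L150 0.034 [0.549  0.4089 0.034 ]
R150 0.034 [0.5434 0.3603 0.034 ]
L250 0.034 [0.4585 0.4225 0.034 ]
R250 0.034 [0.4528 0.3721 0.034 ]
base 0.034 [0.4398 0.3992 0.034 ]
headtop 0.034 [0.6139 0.3773 0.034 ]
shoulder 0.034 [0.5522 0.3848 0.034 ]
L200 0.044 [0.507  0.4147 0.044 ]
R200 0.044 [0.5014 0.3659 0.044 ]
L150 0.044 [0.5492 0.4079 0.044 ]
R150 0.044 [0.5438 0.3609 0.044 ]
L250 0.044 [0.4615 0.4211 0.044 ]
R250 0.044 [0.456  0.3723 0.044 ]
base 0.044 [0.4434 0.3985 0.044 ]
headtop 0.044 [0.6121 0.3773 0.044 ]
shoulder 0.044 [0.5523 0.3845 0.044 ]
[0.5102 0.4407 0.045 ] [0.5028 0.4363 0.004 ]
```

View pics/c7.png

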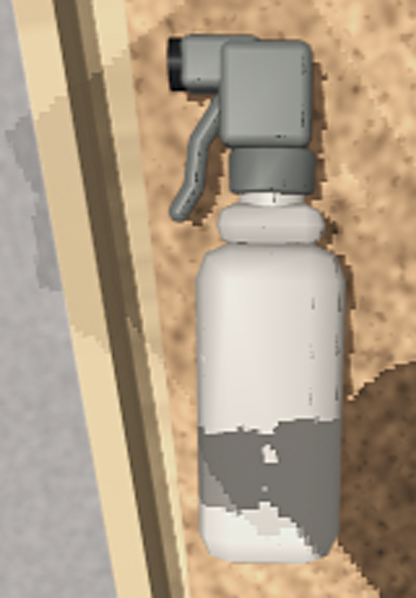

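```bash
python3 - <<'E'
from h import *
goto((.507,.3888,.022),np.pi/2-.135)
E
```

```text
shift [ -4.9 167.7  16.3] twist 1.02 | ee [0.49   0.3849 0.1896] xhead -96.7 tilt -1.0 w 85.4 F [ 0.5 -0.   0.4] t 2.65 j6 2.19
```

```bash
python3 -m pendant '0.5 -5 20 16 1; 0.5 -5 50 16 1; 0.5 -5 90 16 1; 0.5 -5 105 16 1;0.5 -5 105 16 1'; python3 - <<'E'
from h import *
goto((.507,.3888,.022),np.pi/2-.135)
cv2.imwrite("pics/w3.png",capture("wrist"))
E
```

```text
clock: 3.15
ee_pos: [0.505, 0.3862, 0.0816]
orientation: [-0.465, 0.535, -0.531, 0.464]
contact_force: [-0.5, 0.1, 0.1]
grip_width: 0.0639
shift [-2.8 59.6  1.9] twist -0.08 | ee [0.505  0.3862 0.0816] xhead -97.8 tilt -1.0 w 63.9 F [-0.5  0.1  0.1] t 3.15 j6 2.2
```

View pics/w3.png

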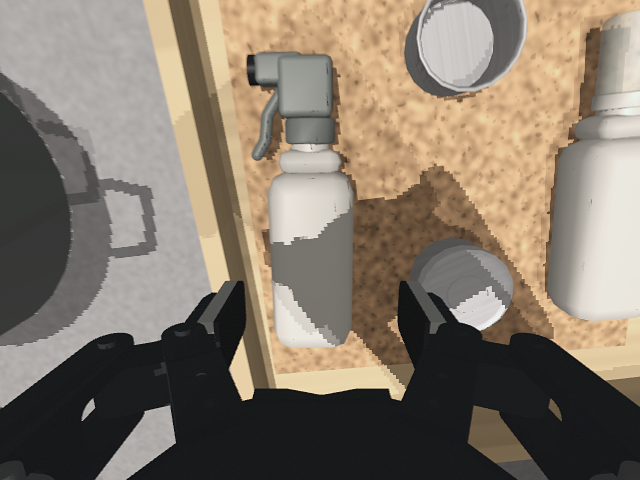

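```bash
python3 -m pendant '0.5 -5 10 2 0; 0.5 -5 40 2 0; 0.5 -5 59 2 0; 0.5 -5 60 2 0; -1 -5 60 2 0; -1 -5 60 2 0; -1 -5 60 2 0; -1 -5 60 2 0;-1 -5 60 2 0'; python3 - <<'E'
from h import *
goto((.507,.3888,.022),np.pi/2-.135)
cv2.imwrite("pics/w4.png",capture("wrist"))
E
```

```text
clock: 4.1
ee_pos: [0.5107, 0.3932, 0.0264]
orientation: [-0.462, 0.534, -0.532, 0.467]
contact_force: [0.9, 0.8, 5.6]
grip_width: 0.0455
shift [ 4.9  4.4 -3. ] twist -0.05 | ee [0.5107 0.3932 0.0264] xhead -97.8 tilt -1.0 w 45.5 F [0.9 0.8 5.6] t 4.1 j6 2.2
```

View pics/w4.png

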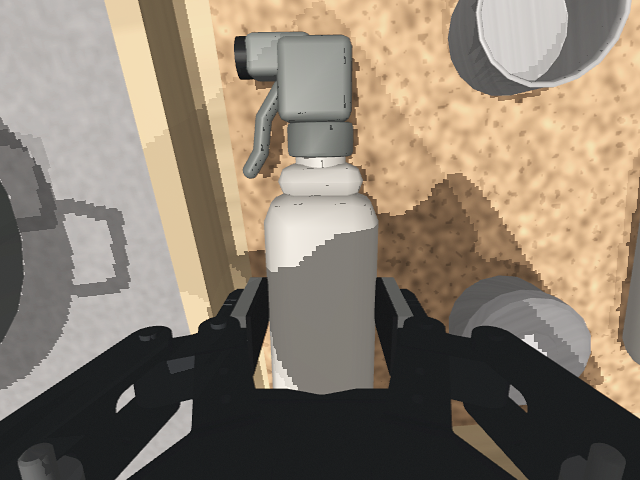

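```bash
python3 -m pendant '0.5 0 0 0 0; 0.5 1 6 -2 0; 0.5 1 12 -3 0; 0.5 1 12 -3 0; -1 1 12 -3 0; -1 1 12 -3 0; -1 1 12 -3 0; -1 1 12 -3 0;-1 1 12 -3 0'; python3 - <<'E'
from h import *
goto((.507,.3888,.022),np.pi/2-.135)
cv2.imwrite("pics/w5.png",capture("wrist"))
E
```

```text
clock: 5.05
ee_pos: [0.5074, 0.3926, 0.0141]
orientation: [-0.463, 0.534, -0.532, 0.467]
contact_force: [-0.7, -0.2, -1.9]
grip_width: 0.0484
shift [ 3.7 -7.9  0.2] twist -0.05 | ee [0.5074 0.3926 0.0141] xhead -97.8 tilt -1.0 w 48.4 F [-0.7 -0.2 -1.9] t 5.05 j6 2.2
```

View pics/w5.png

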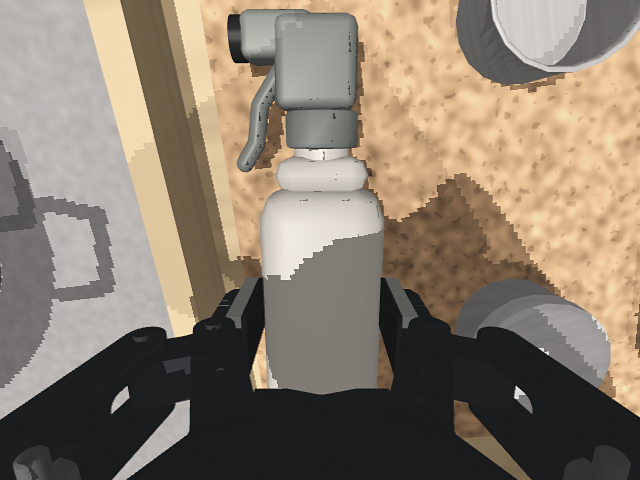

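```bash
python3 - <<'E'
from h import *
s=get_state()
M=R.from_quat(s["orientation"]).as_matrix()
for p,z,xb in [((316,12),.030,87),((316,12),.040,87),((322,192),.024,24),((322,192),.034,24)]:
    P=atz("wrist",p,z,s);d=M.T@(P-s["ee_pos"])*1000;print(P.round(4),d.round(1),"origin z_tool",(d[2]-xb).round(1))
E
python3 -m pendant '-1 0 -30 0 0; -1 0 -60 0 0; -1 0 -90 0 0; -1 0 -110 0 0; -1 0 -110 0 0'; python3 - <<'E'
from h import *
goto((.51,.05,.14),np.pi/2+.007)
cv2.imwrite("pics/w6.png",capture("wrist"));cv2.imwrite("pics/sd6.png",capture("side"))
E
```

```text
[0.6171 0.3793 0.03  ] [ -1.8 -15.6 110.5] origin z_tool 23.5
[0.6141 0.3795 0.04  ] [ -1.6 -25.6 107.5] origin z_tool 20.5
[0.5502 0.3861 0.024 ] [ 0.5 -9.7 43.3] origin z_tool 19.3
[0.5516 0.3859 0.034 ] [  0.5 -19.7  44.7] origin z_tool 20.7
clock: 5.6
ee_pos: [0.5094, 0.3932, 0.1285]
orientation: [-0.46, 0.533, -0.532, 0.47]
contact_force: [1.1, 0.4, -0.3]
grip_width: 0.0484
shift [339.8 -15.   47.2] twist -8.18 | ee [0.5094 0.3932 0.1285] xhead -97.8 tilt -0.9999 w 48.4 F [ 1.1  0.4 -0.3] t 5.6 j6 2.2
```

View pics/w6.png

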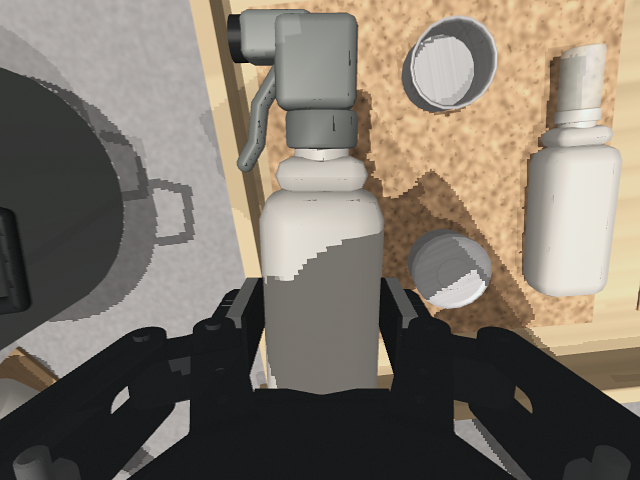

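View pics/sd6.png

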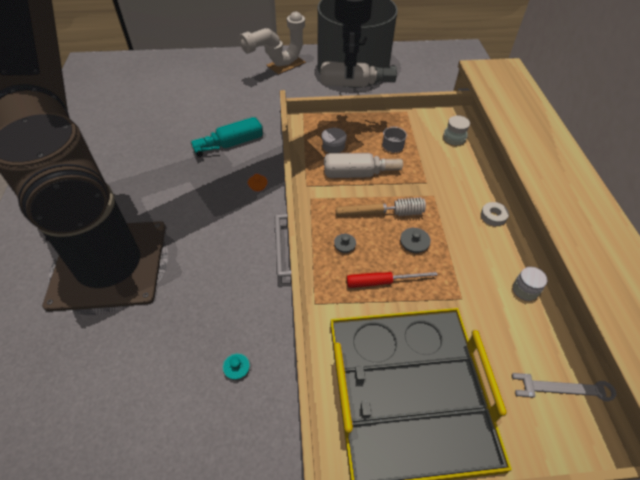

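```bash
python3 - <<'E'
from h import *
goto((.5025,-.3835,.13),np.pi/2+.007)
E
python3 -m pendant '-1 340 -10 47 -8; -1 340 -10 47 -8; -1 340 -10 47 -8; -1 340 -10 47 -8; -1 340 -10 47 -8; -1 340 -10 47 -8; -1 340 -10 47 -8; -1 340 -10 47 -8';python3 - <<'E'
from h import *
goto((.5025,-.3835,.13),np.pi/2+.007)
E
```

```text
shift [768.6 -11.2 100.7] twist -8.19 | ee [0.5069 0.3917 0.1238] xhead -97.8 tilt -1.0 w 48.5 F [ 0.3 -0.3 -2.1] t 5.7 j6 2.2
clock: 6.5
ee_pos: [0.5062, 0.044, 0.1295]
orientation: [-0.498, 0.502, -0.499, 0.501]
contact_force: [0.3, 0.3, -1.3]
grip_width: 0.0481
shift [427.5  -2.7  -2.7] twist -0.54 | ee [0.5062 0.044  0.1295] xhead -90.1 tilt -1.0 w 48.1 F [ 0.3  0.3 -1.3] t 6.5 j6 1.45
```

```bash
python3 -m pendant '-1 427 -3 -3 -0.5; -1 427 -3 -3 -0.5; -1 427 -3 -3 -0.5; -1 427 -3 -3 -0.5; -1 427 -3 -3 -0.5; -1 427 -3 -3 -0.5; -1 427 -3 -3 -0.5; -1 427 -3 -3 -0.5; -1 427 -3 -3 -0.5; -1 427 -3 -3 -0.5';python3 -m pendant '-1 0 0 0 0;-1 0 0 0 0'; python3 - <<'E'
from h import *
goto((.5025,-.3835,.13),np.pi/2+.007)
cv2.imwrite("pics/w7.png",capture("wrist"));cv2.imwrite("pics/t7.png",capture("top"))
E
```

```text
clock: 7.5
ee_pos: [0.5011, -0.3861, 0.1279]
orientation: [-0.5, 0.502, -0.497, 0.501]
contact_force: [0.2, 0.7, -1.0]
grip_width: 0.0483
clock: 7.7
ee_pos: [0.5005, -0.3843, 0.1257]
orientation: [-0.5, 0.503, -0.496, 0.502]
contact_force: [-0.2, -0.4, -2.4]
grip_width: 0.0483
shift [-0.9 -4.3  2. ] twist -0.23 | ee [ 0.5005 -0.3843  0.1257] xhead -89.8 tilt -0.9999 w 48.3 F [-0.2 -0.4 -2.4] t 7.7 j6 0.75
```

View pics/w7.png

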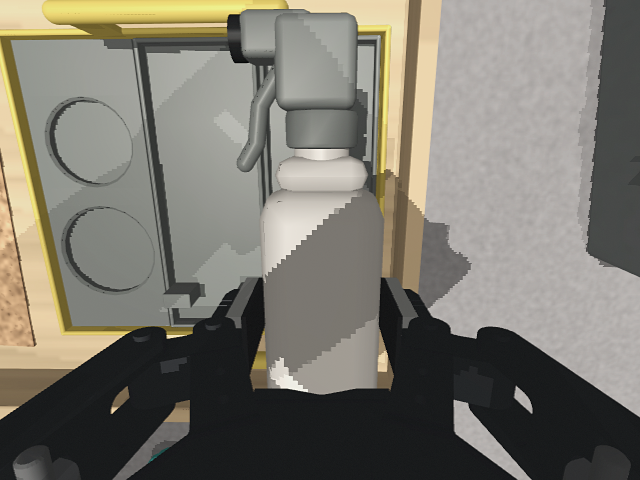

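```bash
python3 -m pendant '-1 -1 20 2 0; -1 -1 50 2 0; -1 -1 75 2 0; -1 -1 88 2 0; -1 -1 90 2 0;-1 -1 90 2 0'; python3 - <<'E'
from h import *
s=get_state()
goto((.5025,-.3835,.017),np.pi/2+.007)
cv2.imwrite("pics/w8.png",capture("wrist"));cv2.imwrite("pics/sd8.png",capture("side")[260:,280:])
E
```

```text
clock: 8.4
ee_pos: [0.5032, -0.3824, 0.0373]
orientation: [-0.5, 0.502, -0.496, 0.502]
contact_force: [0.7, -0.9, -1.1]
grip_width: 0.0483
shift [ 1.2 20.3 -0.6] twist -0.14 | ee [ 0.5032 -0.3824  0.0373] xhead -89.7 tilt -1.0 w 48.3 F [ 0.7 -0.9 -1.1] t 8.4 j6 0.75
```

View pics/w8.png

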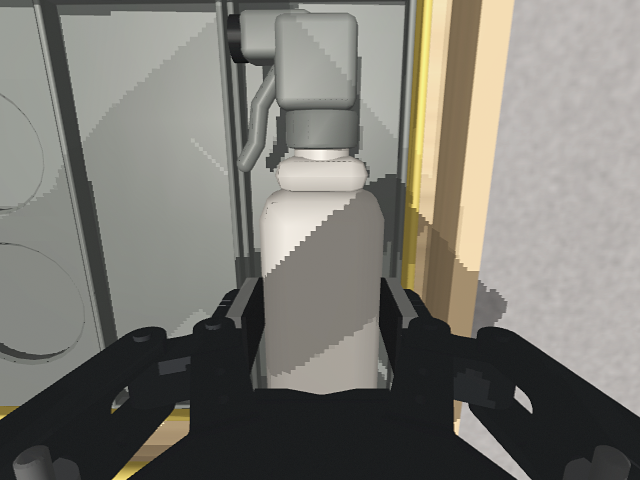

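View pics/sd8.png

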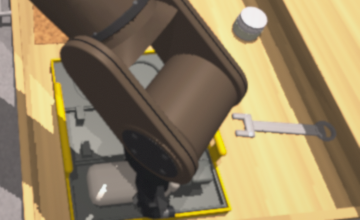

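```bash
python3 -m pendant '-1 1 6 0 0; -1 1 11 0 0; -1 1 14 0 0; -1 1 15 0 0'; python3 -m pendant '-1 0 2 0 0; -1 0 2 0 0';python3 -m pendant '-1 0 2 0 0; -1 0 2 0 0'
```

```text
clock: 8.9
ee_pos: [0.5034, -0.384, 0.023]
orientation: [-0.5, 0.501, -0.497, 0.502]
contact_force: [0.1, 0.1, -1.6]
grip_width: 0.0487
clock: 9.1
ee_pos: [0.5031, -0.3837, 0.0205]
orientation: [-0.5, 0.502, -0.496, 0.502]
contact_force: [0.7, 1.0, -1.9]
grip_width: 0.0486
clock: 9.3
ee_pos: [0.5034, -0.3841, 0.019]
orientation: [-0.5, 0.501, -0.497, 0.502]
contact_force: [-1.6, -0.1, -0.3]
grip_width: 0.0483
```

```bash
python3 -m pendant '-1 0 1.5 0 0; -1 0 1.5 0 0';python3 -m pendant '-1 0 2 0 0; -1 0 2 0 0'
```

```text
clock: 9.5
ee_pos: [0.5033, -0.3841, 0.0189]
orientation: [-0.5, 0.501, -0.496, 0.502]
contact_force: [-2.8, 1.8, 5.6]
grip_width: 0.0485
clock: 9.7
ee_pos: [0.5033, -0.3841, 0.0189]
orientation: [-0.5, 0.502, -0.496, 0.502]
contact_force: [-4.8, 3.5, 8.5]
grip_width: 0.0485
```

```bash
python3 -m pendant '0.22 0 0 0 0; 0.22 0 0 0 0;0.22 0 0 0 0'; python3 - <<'E'
from h import *
cv2.imwrite("pics/w9.png",capture("wrist"))
E
```

```text
clock: 10.0
ee_pos: [0.5034, -0.3842, 0.0189]
orientation: [-0.5, 0.502, -0.496, 0.502]
contact_force: [0.7, -0.5, 0.3]
grip_width: 0.0523
```

View pics/w9.png

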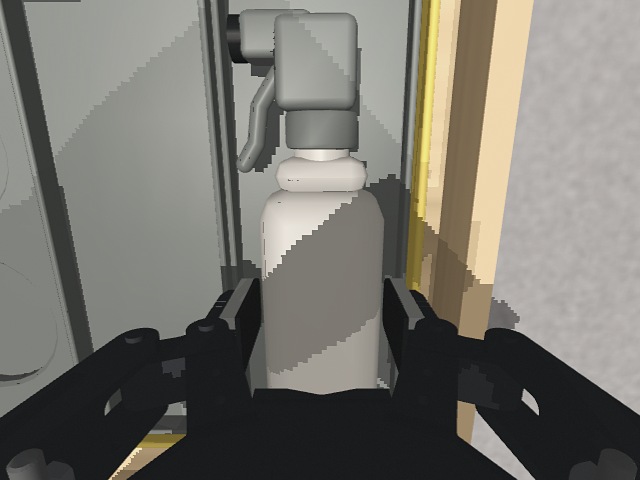

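```bash
python3 -m pendant '0.22 0 -15 0 0; 0.22 0 -40 0 0; 0.25 0 -80 0 0; 0.25 0 -115 0 0;0.25 0 -150 0 0; 0.25 0 -170 0 0'; python3 - <<'E'
from h import *
goto((.505,.08,.15),np.pi/2-.045)
cv2.imwrite("pics/w10.png",capture("wrist"))
E
```

```text
clock: 10.65
ee_pos: [0.5052, -0.3865, 0.1941]
orientation: [-0.5, 0.499, -0.498, 0.502]
contact_force: [0.7, -0.8, 0.3]
grip_width: 0.0533
shift [-466.4   45.4    1.8] twist 2.83 | ee [ 0.5052 -0.3865  0.1941] xhead -89.7 tilt -1.0 w 53.3 F [ 0.7 -0.8  0.3] t 10.65 j6 0.75
```

View pics/w10.png

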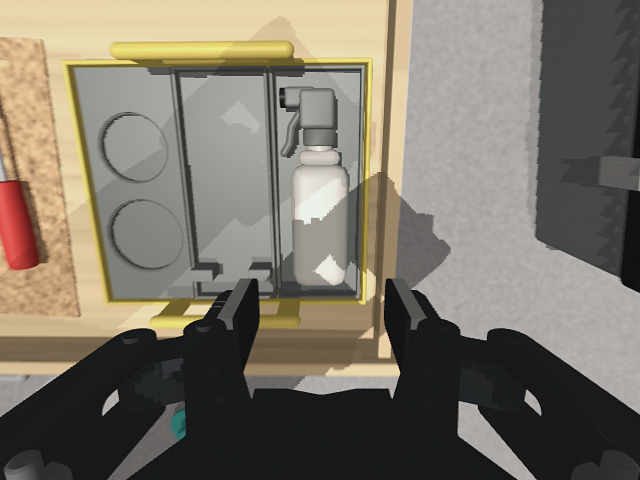

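```bash
python3 -m pendant '0.25 -466 20 2 2.5; 0.25 -466 20 2 2.5; 0.25 -466 20 2 2.5; 0.25 -466 20 2 2.5; 0.25 -466 20 2 2.5; 0.25 -466 20 2 2.5; 0.25 -466 20 2 2.5; 0.25 -466 20 2 2.5; 0.25 -466 20 2 2.5; 0.25 -466 20 2 2.5';python3 -m pendant '0.25 0 0 0 0;0.25 0 0 0 0'; python3 - <<'E'
from h import *
s=get_state();goto((.517,.0808,.016),np.pi/2-.045)
w=capture("wrist");cv2.imwrite("pics/w11.png",w);np.save("pics/s_w11.npy",s,allow_pickle=True)
E
```

```text
clock: 11.7
ee_pos: [0.5053, 0.0823, 0.1766]
orientation: [0.49, -0.508, 0.509, -0.492]
contact_force: [-0.0, -0.1, 0.2]
grip_width: 0.0538
clock: 11.9
ee_pos: [0.5051, 0.0819, 0.1764]
orientation: [0.491, -0.508, 0.509, -0.492]
contact_force: [-0.8, 0.1, -0.7]
grip_width: 0.0533
shift [  0.6 160.4  11.5] twist 0.64 | ee [0.5051 0.0819 0.1764] xhead -91.9 tilt -1.0 w 53.3 F [-0.8  0.1 -0.7] t 11.9 j6 1.57
```

View pics/w11.png

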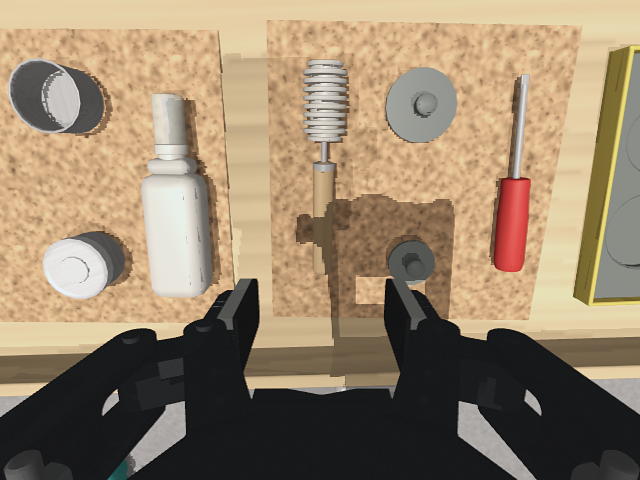

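```bash
python3 - <<'E'
from h import *
np.set_printoptions(precision=4,suppress=True)
s=np.load("pics/s_w11.npy",allow_pickle=True).item()
for n,p,z in [("end",(320.5,274),.013),("ferr",(323.5,166),.022),("tip",(327,61),.022),("ss knob",(414,262),.034),("ss disc",(411,261),.018),("lid",(77,271),.039),("small handle mid",(321,230),.018)]: print(n,atz("wrist",p,z,s))
crop(cv2.imread("pics/w11.png"),270,40,470,300,2.2,"c8.png")
E
```

```text
end [0.4433 0.0846 0.013 ]
ferr [0.548  0.0784 0.022 ]
tip [0.6325 0.0728 0.022 ]
ss knob [ 0.4603 -0.001   0.034 ]
ss disc [ 0.4556 -0.0024  0.018 ]
lid [0.4636 0.3033 0.039 ]
small handle mid [0.489  0.0826 0.018 ]
```

View pics/c8.png

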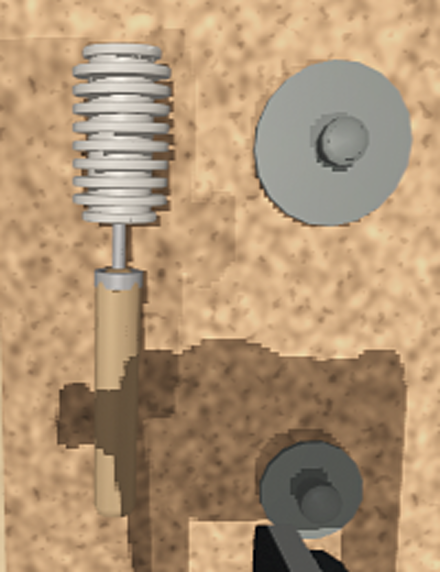

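```bash
python3 -m pendant '0.25 1 30 10 1.3; 0.25 1 70 10 1.3; 0.25 1 110 10 1.3; 0.25 1 140 10 1.3; 0.25 1 155 10 1.3; 0.25 1 160 10 1.3; 0.25 1 160 10 1.3'; python3 - <<'E'
from h import *
goto((.515,.0801,.016),np.pi/2-.058)
cv2.imwrite("pics/w12.png",capture("wrist"))
E
```

```text
clock: 12.65
ee_pos: [0.5163, 0.079, 0.0168]
orientation: [0.484, -0.514, 0.516, -0.486]
contact_force: [-0.2, -1.2, 0.8]
grip_width: 0.0537
shift [-1.1  0.8 -1.4] twist -0.07 | ee [0.5163 0.079  0.0168] xhead -93.4 tilt -1.0 w 53.7 F [-0.2 -1.2  0.8] t 12.65 j6 1.59
```

View pics/w12.png

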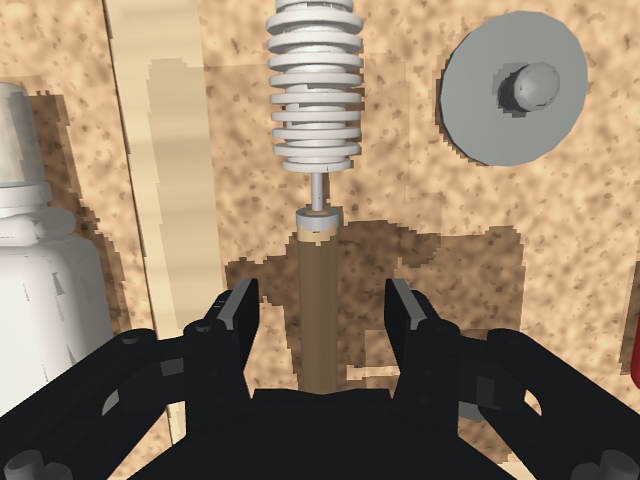

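```bash
python3 -m pendant '-1 0 0 0 0; -1 0 0 0 0; -1 0 0 0 0; -1 0 0 0 0; -1 0 0 0 0; -1 0 0 0 0; -1 0 0 0 0; -1 0 0 0 0'; python3 - <<'E'
from h import *
s=get_state();M=R.from_quat(s["orientation"]).as_matrix()
w=capture("wrist");cv2.imwrite("pics/w13.png",w)
goto((.515,.0801,.016),np.pi/2-.058)
for v in (206,210,214):
    P=atz("wrist",(318,v),.027,s);print(v,P.round(4),(M.T@(P-s["ee_pos"])*1000).round(1))
E
```

```text
clock: 13.5
ee_pos: [0.517, 0.0792, 0.0177]
orientation: [0.484, -0.513, 0.516, -0.486]
contact_force: [-0.7, -0.0, 0.1]
grip_width: -0.0003
shift [-0.8  1.7 -2.1] twist -0.05 | ee [0.517  0.0792 0.0177] xhead -93.4 tilt -1.0 w 0.1 F [-0.2 -0.1  0.6] t 13.55 j6 1.59
206 [0.554  0.0783 0.027 ] [-1.3 -9.1 37. ]
210 [0.5522 0.0784 0.027 ] [-1.3 -9.1 35.2]
214 [0.5504 0.0785 0.027 ] [-1.3 -9.1 33.4]
```

View pics/w13.png

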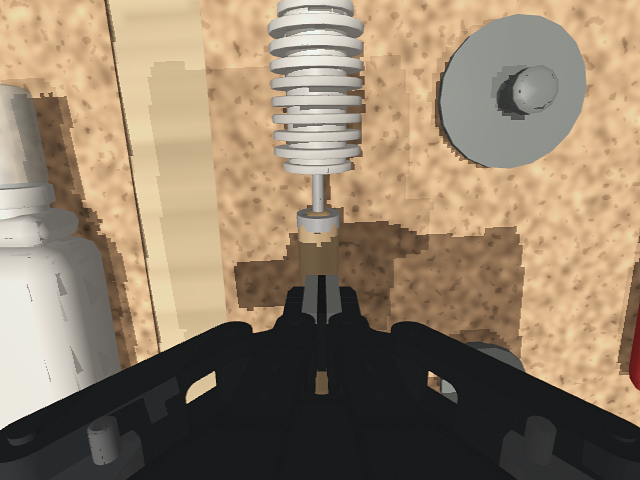

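```bash
python3 - <<'E'
from h import *
s=capture("side");crop(s,280,130,480,300,3,"c9.png")
st=get_state();print(proj("side",st["ee_pos"]),proj("side",st["ee_pos"]+[0,0,-.011]),[(proj("side",[.515,.0801,z])-[280,130])*3 for z in (.007,.027)])
E
```

```text
[369.51685179 210.43659719] [369.01469791 213.95392116] [array([264.05612604, 250.79964838]), array([266.76556328, 231.45664489])]
```

View pics/c9.png

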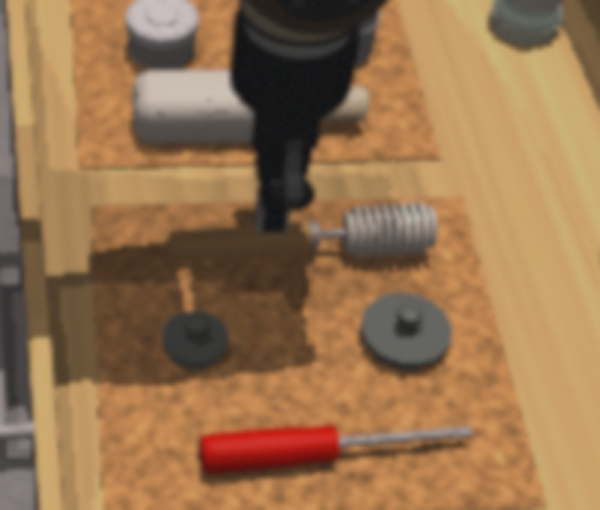

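```bash
python3 -m pendant '0.1 0 -3 -2 0; 0.1 0 -3 -2 0; 0.1 0 -3 -2 0; 0.1 0 -3 -2 0; 0.1 0 4 -2 0; 0.1 0 12 -2 0; 0.1 0 17 -2 0; 0.1 0 17 -2 0'; python3 - <<'E'
from h import *
cv2.imwrite("pics/w14.png",capture("wrist"));s=capture("side");crop(s,280,130,480,300,3,"c10.png")
E
```

```text
clock: 14.4
ee_pos: [0.5139, 0.0793, -0.0008]
orientation: [0.485, -0.514, 0.515, -0.486]
contact_force: [0.4, 0.0, -0.4]
grip_width: 0.0467
```

View pics/w14.png

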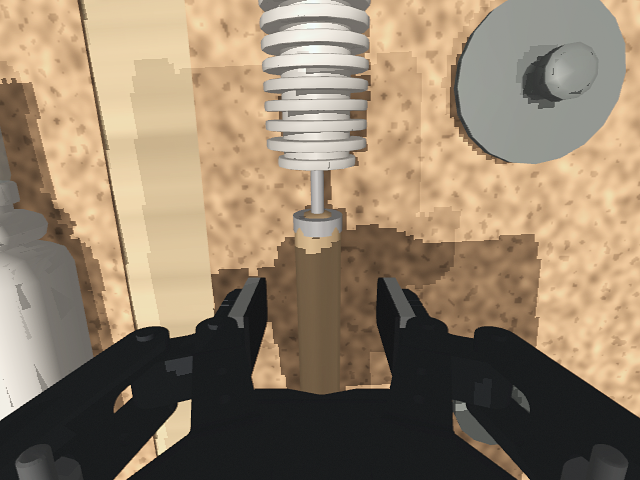

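View pics/c10.png

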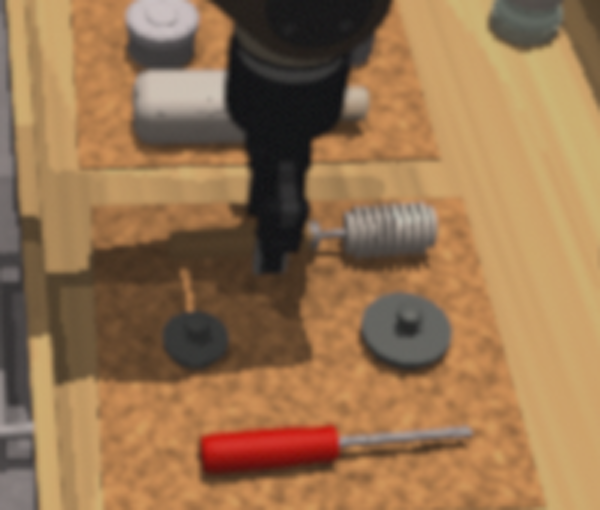

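```bash
python3 -m pendant '-1 0 0 0 0; -1 0 0 0 0; -1 0 0 0 0; -1 0 0 0 0; -1 0 0 0 0; -1 0 0 0 0'; python3 - <<'E'
from h import *
s=get_state();M=R.from_quat(s["orientation"]).as_matrix()
w=capture("wrist");cv2.imwrite("pics/w15.png",w)
goto((.515,.0801,.016),np.pi/2-.058)
for v in (206,210,214):
    P=atz("wrist",(318,v),.027,s);print(v,P.round(4),(M.T@(P-s["ee_pos"])*1000).round(1))
E
```

```text
clock: 15.1
ee_pos: [0.5153, 0.0793, 0.0007]
orientation: [0.484, -0.513, 0.516, -0.486]
contact_force: [0.1, 1.2, 3.0]
grip_width: 0.0162
shift [ -0.8 -15.3  -0.3] twist -0.05 | ee [0.5153 0.0793 0.0007] xhead -93.4 tilt -1.0 w 16.4 F [-0.8  0.8  2.7] t 15.15 j6 1.59
206 [0.5553 0.078  0.027 ] [ -1.1 -26.1  40.1]
210 [0.5537 0.0781 0.027 ] [ -1.1 -26.1  38.5]
214 [0.5521 0.0782 0.027 ] [ -1.1 -26.1  36.9]
```

View pics/w15.png

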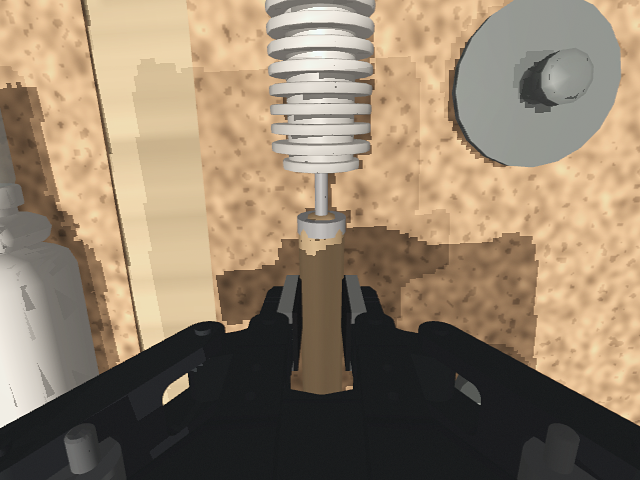

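```bash
python3 -m pendant '-1 0 -20 0 0; -1 0 -50 0 0; -1 0 -85 0 0; -1 0 -115 0 0;-1 0 -115 0 0'; python3 - <<'E'
from h import *
goto((.4985,-.2995,.12),np.pi/2+.007)
cv2.imwrite("pics/w16.png",capture("wrist"))
E
```

```text
clock: 15.65
ee_pos: [0.5178, 0.0793, 0.1204]
orientation: [0.482, -0.511, 0.518, -0.489]
contact_force: [0.3, 0.4, -0.4]
grip_width: 0.0165
shift [379.3   0.4   2.9] twist -3.77 | ee [0.5178 0.0793 0.1204] xhead -93.4 tilt -0.9999 w 16.5 F [ 0.3  0.4 -0.4] t 15.65 j6 1.59
```

View pics/w16.png

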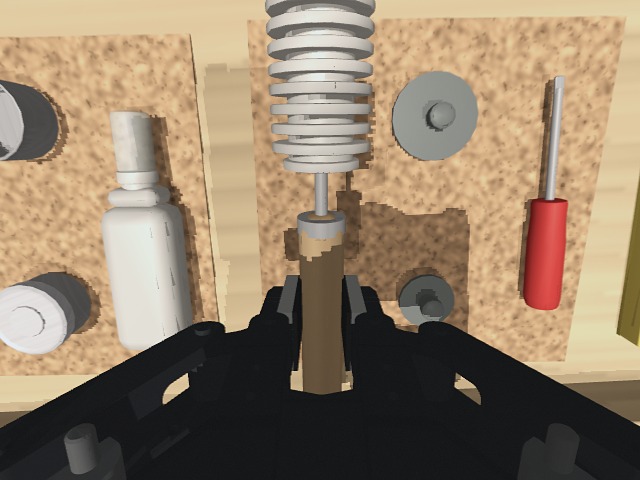

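```bash
python3 -m pendant '-1 379 0 3 -3.8; -1 379 0 3 -3.8; -1 379 0 3 -3.8; -1 379 0 3 -3.8; -1 379 0 3 -3.8; -1 379 0 3 -3.8; -1 379 0 3 -3.8; -1 379 0 3 -3.8; -1 379 0 3 -3.8;-1 379 0 3 -3.8'; python3 - <<'E'
from h import *
goto((.4985,-.2995,.12),np.pi/2+.007)
E
python3 -m pendant '-1 0 0 0 0;-1 0 0 0 0'; python3 - <<'E'
from h import *
s=get_state();np.save("pics/s_w17.npy",s,allow_pickle=True);cv2.imwrite("pics/w17.png",capture("wrist"))
goto((.4985,-.2995,.12),np.pi/2+.007)
E
```

```text
clock: 16.7
ee_pos: [0.4954, -0.2986, 0.1153]
orientation: [-0.499, 0.498, -0.5, 0.504]
contact_force: [0.3, 0.3, -1.1]
grip_width: 0.016
shift [ 0.9 -4.7  3.1] twist -0.06 | ee [ 0.4954 -0.2986  0.1153] xhead -89.7 tilt -1.0 w 16.0 F [ 0.3  0.3 -1.1] t 16.7 j6 0.84
clock: 16.9
ee_pos: [0.4949, -0.2967, 0.114]
orientation: [-0.5, 0.498, -0.498, 0.504]
contact_force: [0.5, 1.1, -1.3]
grip_width: 0.0161
shift [ 2.6 -5.5  3.3] twist 0.04 | ee [ 0.4952 -0.2969  0.1144] xhead -89.6 tilt -1.0 w 16.4 F [-0.4  0.3 -1.3] t 16.95 j6 0.84
```

View pics/w17.png

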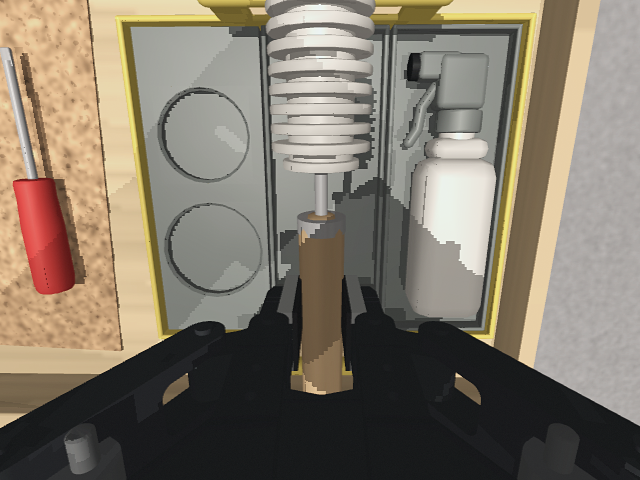

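```bash
python3 - <<'E'
from h import *
s=np.load("pics/s_w17.npy",allow_pickle=True).item()
for n,p,z in [("sw",(204,135),.015),("lw",(214,249),.015),("L top",(122,25),.022),("R",(533,18),.022),("L bot",(162,332),.022),("R bot",(495,332),.022)]: print(n,atz("wrist",p,z,s).round(4))
E
```

```text
sw [ 0.5629 -0.2122  0.015 ]
lw [ 0.478  -0.2135  0.015 ]
L top [ 0.6308 -0.1667  0.022 ]
R [ 0.6365 -0.4306  0.022 ]
L bot [ 0.41   -0.1691  0.022 ]
R bot [ 0.4129 -0.4359  0.022 ]
```

```bash
python3 -m pendant '-1 2 20 3 -0.3; -1 2 45 3 -0.3; -1 2 62 3 -0.3; -1 2 68 3 -0.3; -1 2 68 3 -0.3;-1 2 68 3 -0.3'; python3 - <<'E'
from h import *
s=get_state();cv2.imwrite("pics/w18.png",capture("wrist"));crop(capture("side"),310,290,510,460,3,"c11.png")
goto((.498,-.2988,.0055),np.pi/2+.012)
E
```

```text
clock: 17.55
ee_pos: [0.4993, -0.2988, 0.0475]
orientation: [-0.501, 0.496, -0.498, 0.506]
contact_force: [0.4, -0.3, -0.8]
grip_width: 0.0161
shift [-0.3 42.5 -1.8] twist 0.06 | ee [ 0.4995 -0.2992  0.048 ] xhead -89.2 tilt -1.0 w 15.8 F [ 0.3 -0.3 -0.4] t 17.65 j6 0.84
```

View pics/w18.png

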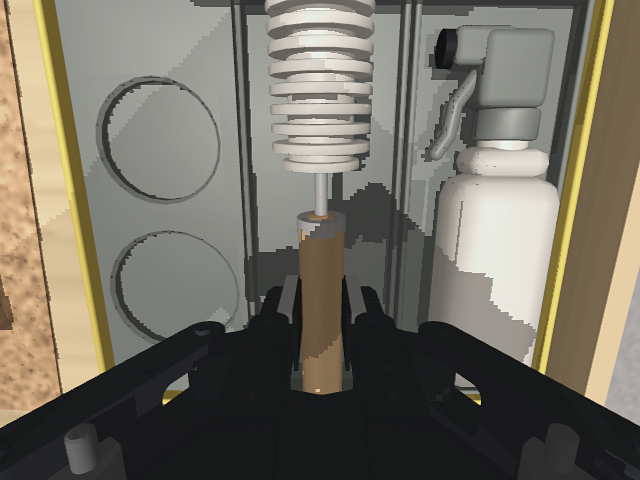

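View pics/c11.png

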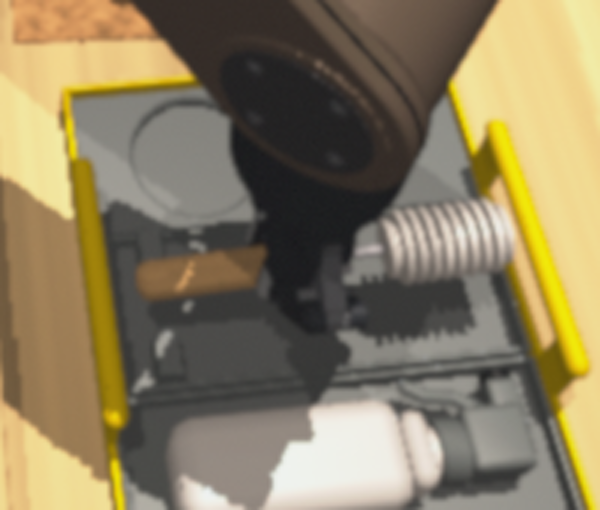

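```bash
python3 -m pendant '-1 0 15 -1 0; -1 0 28 -2 0; -1 0 36 -2 0; -1 0 38 -2 0;-1 0 38 -2 0'; python3 -m pendant '-1 0 2 0 0; -1 0 2 0 0';python3 -m pendant '-1 0 2 0 0; -1 0 2 0 0'
```

```text
clock: 18.15
ee_pos: [0.4972, -0.2988, 0.0089]
orientation: [-0.501, 0.496, -0.497, 0.506]
contact_force: [0.2, -0.2, -0.8]
grip_width: 0.016
clock: 18.35
ee_pos: [0.4973, -0.2988, 0.007]
orientation: [-0.501, 0.496, -0.497, 0.506]
contact_force: [0.5, -0.6, 0.1]
grip_width: 0.016
clock: 18.55
ee_pos: [0.4978, -0.2991, 0.0057]
orientation: [-0.501, 0.496, -0.498, 0.506]
contact_force: [-0.2, 0.3, 2.4]
grip_width: 0.0165
```

Contact at the expected height; release and lift.

```bash
python3 -m pendant '-0.4 0 0 0 0; -0.4 0 0 0 0; -0.4 0 0 0 0; -0.1 0 0 0 0; -0.1 0 -10 0 0; -0.1 0 -40 0 0;-0.1 0 -80 0 0; 0 0 -120 0 0;0 0 -160 0 0;0 0 -160 0 0'; python3 - <<'E'
from h import *
cv2.imwrite("pics/w19.png",capture("wrist"));crop(capture("side"),310,290,510,460,3,"c12.png")
goto((.44,.302,.15),np.pi/2)
E
```

```text
clock: 19.55
ee_pos: [0.5001, -0.3025, 0.1745]
orientation: [-0.501, 0.49, -0.503, 0.506]
contact_force: [-0.3, -0.3, 0.8]
grip_width: 0.0427
shift [-602.8   17.5  -49.7] twist 0.75 | ee [ 0.4974 -0.3001  0.168 ] xhead -89.3 tilt -1.0 w 42.7 F [-0.8  0.2 -0.4] t 19.65 j6 0.83
```

View pics/w19.png

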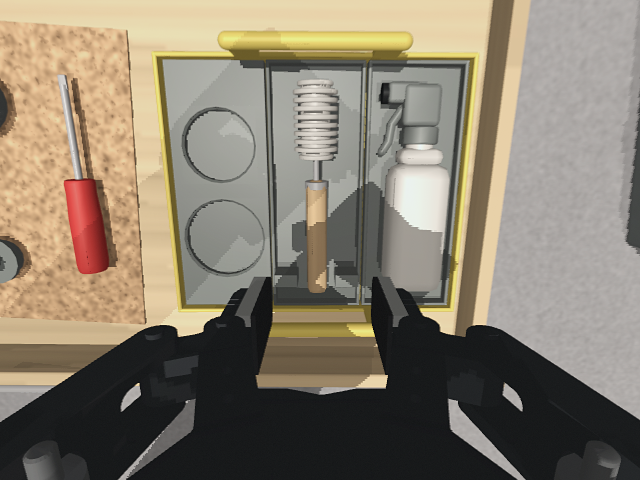

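View pics/c12.png

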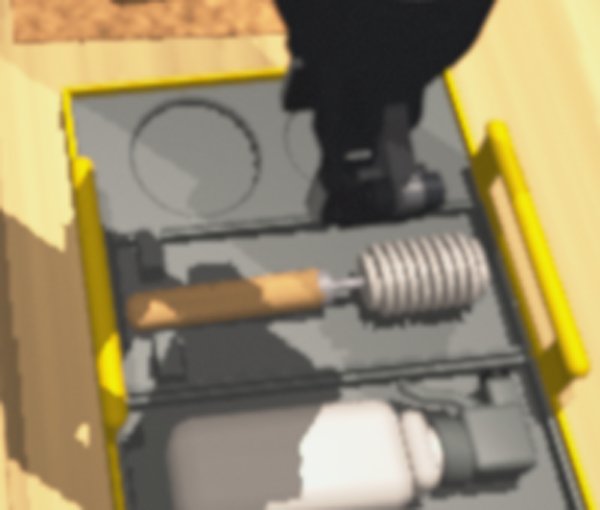

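```bash
python3 -m pendant '0.75 -600 10 -45 0.7; 0.75 -600 10 -45 0.7; 0.75 -600 10 -45 0.7; 0.75 -600 10 -45 0.7; 0.75 -600 10 -45 0.7; 0.75 -600 10 -45 0.7; 0.75 -600 10 -45 0.7; 0.75 -600 10 -45 0.7; 0.75 -600 10 -45 0.7; 0.75 -600 10 -45 0.7'; python3 -m pendant '0.75 -120 0 0 0; 0.75 -113 0 0 0; 0.75 -113 0 0 0; 0.75 -113 0 0 0; 0.75 -113 0 0 0'; python3 - <<'E'
from h import *
s=get_state();np.save("pics/s_w20.npy",s,allow_pickle=True);cv2.imwrite("pics/w20.png",capture("wrist"))
goto((.465,.302,.006),np.pi/2)
E
```

```text
clock: 20.65
ee_pos: [0.4515, 0.2002, 0.1571]
orientation: [-0.499, 0.498, -0.502, 0.502]
contact_force: [1.2, -0.5, 0.2]
grip_width: 0.0747
clock: 21.15
ee_pos: [0.4507, 0.3122, 0.1556]
orientation: [0.5, -0.498, 0.501, -0.501]
contact_force: [0.1, 0.7, 0.1]
grip_width: 0.0751
shift [  9.5 150.   13.3] twist 0.0 | ee [0.451  0.3118 0.156 ] xhead -90.0 tilt -1.0 w 74.8 F [ 0.1 -0.5  0.2] t 21.2 j6 1.99
```

View pics/w20.png

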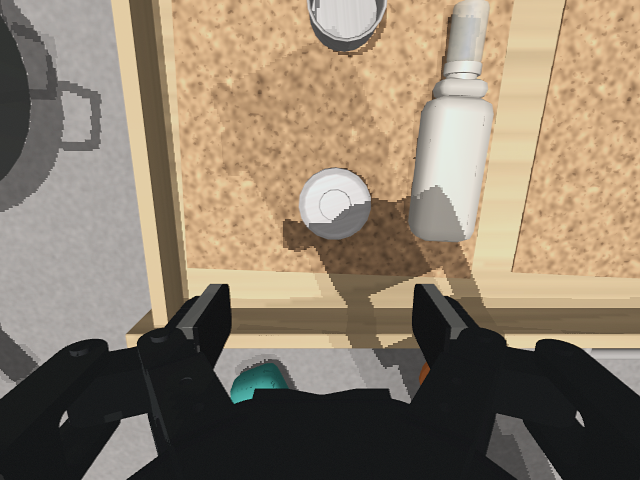

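```bash
python3 - <<'E'
from h import *
s=np.load("pics/s_w20.npy",allow_pickle=True).item()
for p in [(335,203),(300,203),(371,203),(335,168),(335,239)]: print(atz("wrist",p,.039,s).round(4))
for p in [(412,225),(422,120)]: print("mist L",atz("wrist",p,.03,s).round(4))
crop(cv2.imread("pics/w20.png"),270,150,410,260,4,"c13.png")
E
```

```text
[0.4674 0.3009 0.039 ]
[0.4674 0.3288 0.039 ]
[0.4675 0.2722 0.039 ]
[0.4949 0.3012 0.039 ]
[0.4377 0.3006 0.039 ]
mist L [0.4474 0.236  0.03  ]
mist L [0.5311 0.2338 0.03  ]
```

View pics/c13.png

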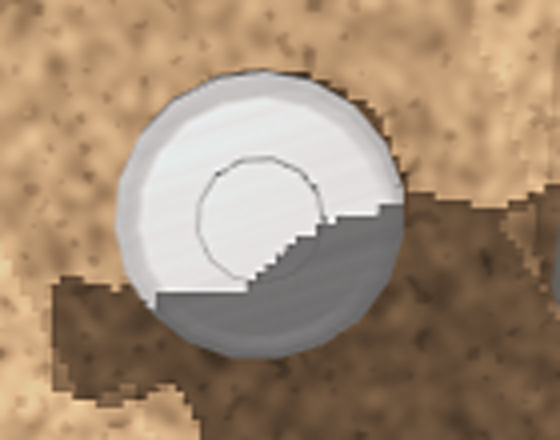

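```bash
python3 -m pendant '0.75 11 30 15.5 0; 0.75 11 75 15.5 0; 0.75 11 115 15.5 0; 0.75 11 140 15.5 0; 0.75 11 150 15.5 0; 0.75 11 150 15.5 0; -1 11 150 15.5 0; -1 11 150 15.5 0; -1 11 150 15.5 0; -1 11 150 15.5 0'; python3 -m pendant '-1 0 0 0 0;-1 0 0 0 0'; python3 - <<'E'
from h import *
cv2.imwrite("pics/w21.png",capture("wrist"));crop(capture("side"),290,90,450,210,4,"c14.png")
goto((.4665,.3008,.006),np.pi/2)
E
```

```text
clock: 22.2
ee_pos: [0.4694, 0.3011, 0.0087]
orientation: [0.498, -0.497, 0.503, -0.502]
contact_force: [0.9, -1.8, 7.0]
grip_width: 0.0534
clock: 22.4
ee_pos: [0.4695, 0.3013, 0.0092]
orientation: [0.498, -0.497, 0.503, -0.503]
contact_force: [-0.3, 0.8, -1.3]
grip_width: 0.0538
shift [ 0.4  2.8 -2.8] twist 0.01 | ee [0.4692 0.3012 0.0088] xhead -90.0 tilt -1.0 w 53.5 F [ 0.9 -0.5  1.4] t 22.5 j6 1.97
```

View pics/w21.png

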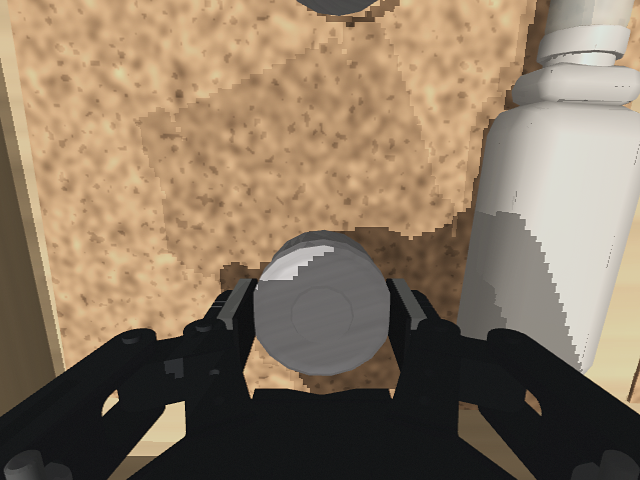

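View pics/c14.png

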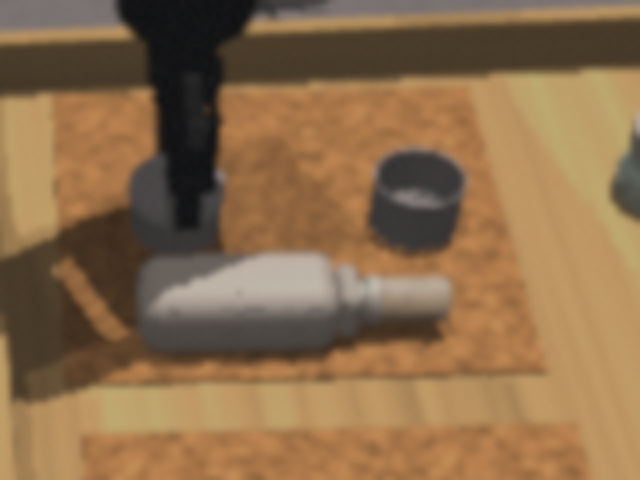

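```bash
python3 - <<'E'
from h import *
for z in (.005,.01,.015,.02,.025): print(z,[((proj("side",[.4692+dx,.268,z])-[290,90])*4).round(0) for dx in (-.011,.011)])
E
```

```text
0.005 [array([166., 265.]), array([203., 263.])]
0.01 [array([166., 258.]), array([204., 256.])]
0.015 [array([167., 252.]), array([204., 250.])]
0.02 [array([167., 245.]), array([204., 243.])]
0.025 [array([167., 238.]), array([205., 237.])]
```

```bash
python3 -m pendant '0.6 0 0 0 0; 0.6 0 0 0 0; 0.6 0 6 -2.5 0; 0.6 0 9 -2.5 0; 0.6 0 9 -2.5 0; -1 0 9 -2.5 0; -1 0 9 -2.5 0; -1 0 9 -2.5 0; -1 0 9 -2.5 0; -1 0 9 -2.5 0'; python3 - <<'E'
from h import *
cv2.imwrite("pics/w22.png",capture("wrist"));crop(capture("side"),290,90,450,210,4,"c15.png")
goto((.4665,.3008,.006),np.pi/2)
E
```

```text
clock: 23.5
ee_pos: [0.4672, 0.3013, -0.0]
orientation: [0.498, -0.497, 0.503, -0.503]
contact_force: [0.1, 0.8, -0.0]
grip_width: 0.0538
shift [ 0.5 -6.  -0.6] twist 0.01 | ee [ 0.4672  0.3013 -0.    ] xhead -90.0 tilt -0.9999 w 53.8 F [ 0.   0.2 -0.1] t 23.6 j6 1.97
```

View pics/w22.png

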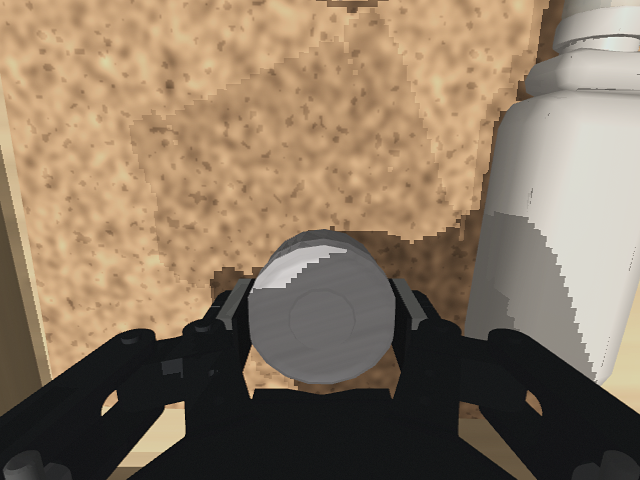

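View pics/c15.png

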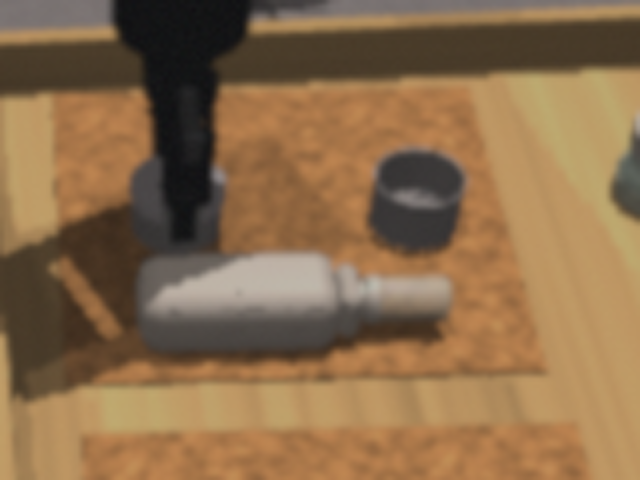

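```bash
python3 - <<'E'
from h import *
s=get_state();M=R.from_quat(s["orientation"]).as_matrix()
P=atz("wrist",(322,313),.039,s);print(P.round(4),(M.T@(P-s["ee_pos"])*1000).round(1))
E
python3 -m pendant '-1 0 -20 0 0; -1 0 -50 0 0; -1 0 -85 0 0; -1 0 -105 0 0; -1 0 -105 0 0'; python3 - <<'E'
from h import *
cv2.imwrite("pics/w23.png",capture("wrist"))
goto((.4787,-.2142,.11),np.pi/2)
E
```

```text
[0.4676 0.3009 0.039 ] [  0.5 -39.    0.8]
clock: 24.1
ee_pos: [0.4681, 0.3022, 0.1083]
orientation: [-0.495, 0.496, -0.503, 0.505]
contact_force: [1.1, -0.2, -0.7]
grip_width: 0.0543
shift [515.8  -4.2  12. ] twist 0.01 | ee [0.4667 0.3016 0.1059] xhead -90.0 tilt -0.9999 w 54.5 F [ 0.9  0.  -0.6] t 24.15 j6 1.97
```

View pics/w23.png

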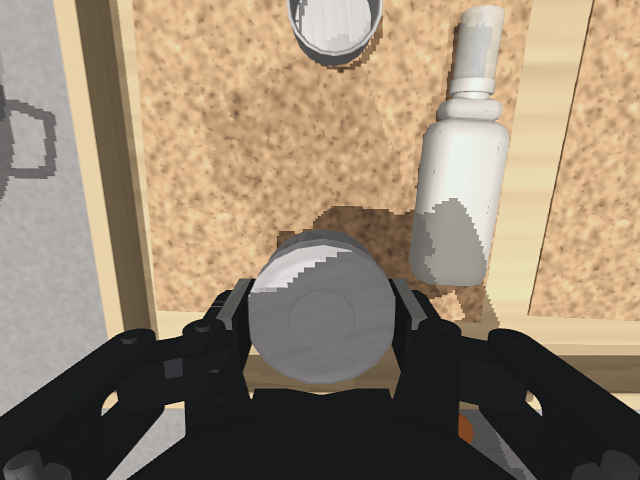

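```bash
python3 -m pendant '-1 516 -4 12 0; -1 516 -4 12 0; -1 516 -4 12 0; -1 516 -4 12 0; -1 516 -4 12 0; -1 516 -4 12 0; -1 516 -4 12 0; -1 516 -4 12 0; -1 516 -4 12 0; -1 516 -4 12 0'; python3 -m pendant '-1 16 0 0 0; -1 12 0 0 0;-1 12 0 0 0'; python3 - <<'E'
from h import *
s=get_state();np.save("pics/s_w24.npy",s,allow_pickle=True);cv2.imwrite("pics/w24.png",capture("wrist"))
goto((.4787,-.2142,.0055),np.pi/2)
E
```

```text
clock: 25.15
ee_pos: [0.4764, -0.1996, 0.1069]
orientation: [-0.497, 0.499, -0.501, 0.503]
contact_force: [1.2, 0.5, -0.6]
grip_width: 0.0538
clock: 25.45
ee_pos: [0.475, -0.2099, 0.1047]
orientation: [-0.497, 0.501, -0.5, 0.503]
contact_force: [0.5, -0.2, -1.0]
grip_width: 0.0537
shift [ 5.2 99.6  2.8] twist 0.04 | ee [ 0.4753 -0.2096  0.1051] xhead -90.0 tilt -1.0 w 53.5 F [-0.5 -0.4 -2. ] t 25.5 j6 0.95
```

View pics/w24.png

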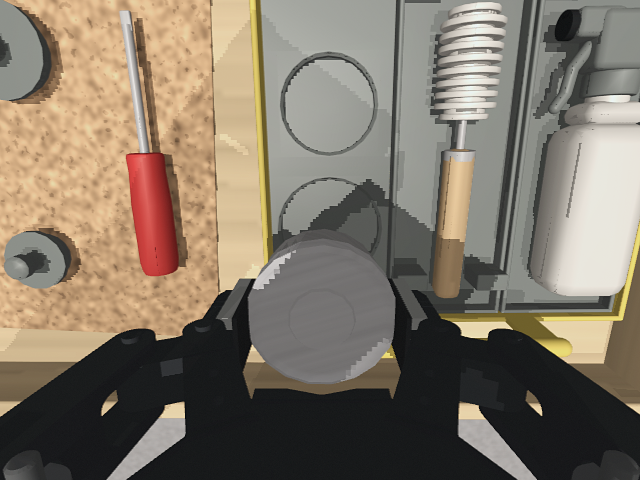

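```bash
python3 - <<'E'
from h import *
s=np.load("pics/s_w24.npy",allow_pickle=True).item()
for p in [(329,104),(281,104),(377,104),(329,53),(329,155),(330,178),(279,230),(381,230)]: print(atz("wrist",p,.0165,s).round(4))
E
```

```text
[ 0.5635 -0.2146  0.0165]
[ 0.5635 -0.1825  0.0165]
[ 0.5635 -0.2466  0.0165]
[ 0.5945 -0.2145  0.0165]
[ 0.5302 -0.2148  0.0165]
[ 0.5145 -0.2156  0.0165]
[ 0.4767 -0.1786  0.0165]
[ 0.4769 -0.253   0.0165]
```

```bash
python3 -m pendant '-1 5.5 20 3 0; -1 5.5 50 3 0; -1 5.5 75 3 0; -1 5.5 88 3 0; -1 5.5 92 3 0; -1 5.5 92 3 0'; python3 - <<'E'
from h import *
cv2.imwrite("pics/w25.png",capture("wrist"))
goto((.4787,-.215,.0055),np.pi/2)
E
```

```text
clock: 26.1
ee_pos: [0.479, -0.2138, 0.013]
orientation: [-0.498, 0.5, -0.499, 0.503]
contact_force: [-0.6, 1.5, -1.2]
grip_width: 0.0537
shift [ 0.6  8.4 -0.9] twist 0.09 | ee [ 0.4796 -0.2144  0.0139] xhead -89.9 tilt -1.0 w 53.8 F [-0.7  0.5 -0.8] t 26.15 j6 0.94
```

View pics/w25.png

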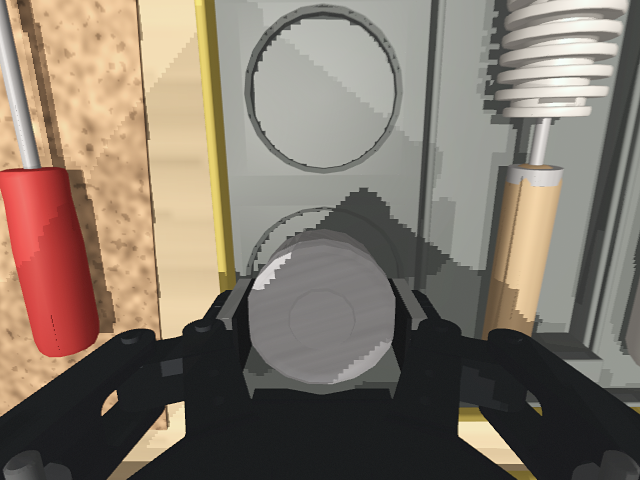

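```bash
python3 -m pendant '-1 0.5 4 -1 0; -1 0.5 6 -1 0; -1 0.5 6 -1 0'; python3 -m pendant '-1 0 2 0 0; -1 0 2 0 0';python3 -m pendant '-1 0 2 0 0; -1 0 2 0 0'
```

```text
clock: 26.45
ee_pos: [0.4788, -0.2151, 0.0082]
orientation: [-0.497, 0.499, -0.5, 0.503]
contact_force: [-0.6, 0.5, -1.1]
grip_width: 0.0541
clock: 26.65
ee_pos: [0.4787, -0.2151, 0.0062]
orientation: [-0.497, 0.499, -0.5, 0.503]
contact_force: [-0.1, -0.1, -0.9]
grip_width: 0.0539
clock: 26.85
ee_pos: [0.4788, -0.2151, 0.006]
orientation: [-0.497, 0.5, -0.5, 0.503]
contact_force: [-5.9, 3.3, 12.1]
grip_width: 0.0536
```

```bash
python3 -m pendant '0.42 0 -1 0 0; 0.42 0 -1 0 0; 0.42 0 -1 0 0;0.42 0 -2 0 0; 0.42 0 -15 0 0; 0.42 0 -45 0 0;0.42 0 -90 0 0; 0.2 0 -130 0 0;0 0 -150 0 0;0 0 -150 0 0'; python3 - <<'E'
from h import *
cv2.imwrite("pics/w26.png",capture("wrist"))
goto((.44,-.002,.15),np.pi/2)
E
```

```text
clock: 27.85
ee_pos: [0.4803, -0.2177, 0.1613]
orientation: [-0.497, 0.496, -0.503, 0.504]
contact_force: [0.6, -0.2, 0.0]
grip_width: 0.0427
shift [-214.7    8.7  -38.7] twist 0.09 | ee [ 0.4789 -0.2167  0.1584] xhead -89.9 tilt -0.9999 w 42.9 F [-0.8  0.6  0.1] t 27.9 j6 0.94
```

View pics/w26.png

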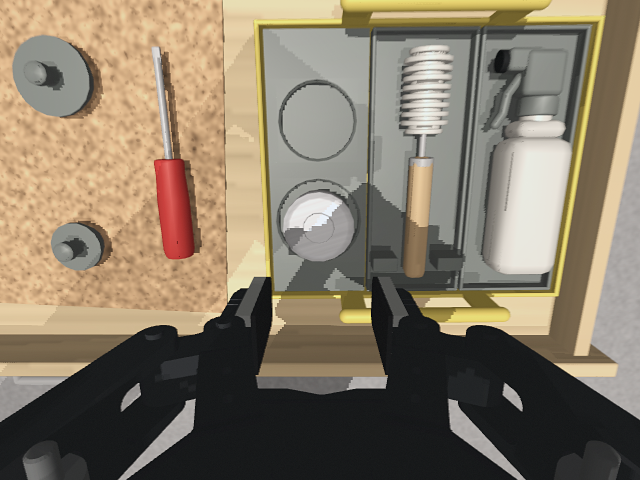

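```bash
python3 -m pendant '0 -215 30 -32 0; 0 -215 30 -32 0; 0 -215 30 -32 0; 0 -215 30 -32 0; 0 -215 30 -32 0; 0 -215 30 -32 0;0 -215 30 -32 0'; python3 - <<'E'
from h import *
s=get_state();np.save("pics/s_w27.npy",s,allow_pickle=True);cv2.imwrite("pics/w27.png",capture("wrist"))
goto((.456,-.0017,.01),np.pi/2)
E
```

```text
clock: 28.6
ee_pos: [0.4461, -0.0015, 0.1274]
orientation: [-0.498, 0.498, -0.5, 0.503]
contact_force: [1.1, -0.5, 0.7]
grip_width: 0.0425
shift [-1.00e-01  1.18e+02  8.40e+00] twist 0.07 | ee [ 0.4466 -0.0021  0.128 ] xhead -89.9 tilt -1.0 w 42.9 F [-0.1  0.   0.2] t 28.65 j6 1.33
```

View pics/w27.png

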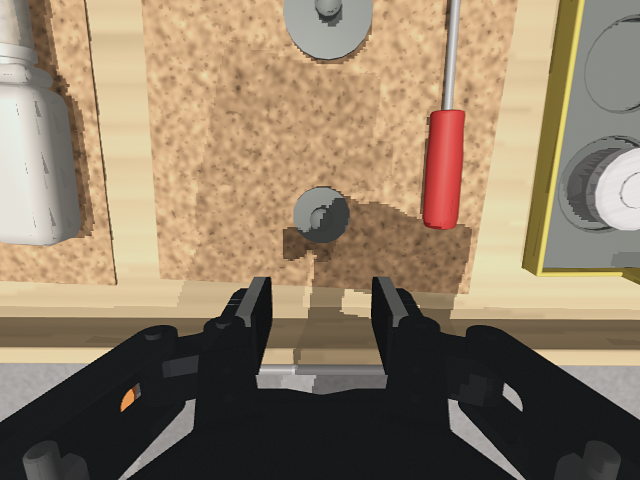

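```bash
python3 - <<'E'
from h import *
s=np.load("pics/s_w27.npy",allow_pickle=True).item()
for p,z in [((321.5,215),.018),((293,215),.018),((350,215),.018),((321,215),.036),((321,218),.036),((321,221),.036)]: print(atz("wrist",p,z,s).round(4))
crop(cv2.imread("pics/w27.png"),280,170,370,250,6,"c16.png")
E
```

```text
[ 0.4549 -0.0014  0.018 ]
[0.4548 0.021  0.018 ]
[ 0.455  -0.0237  0.018 ]
[ 0.4585 -0.001   0.036 ]
[ 0.4563 -0.0011  0.036 ]
[ 0.454  -0.0011  0.036 ]
```

View pics/c16.png

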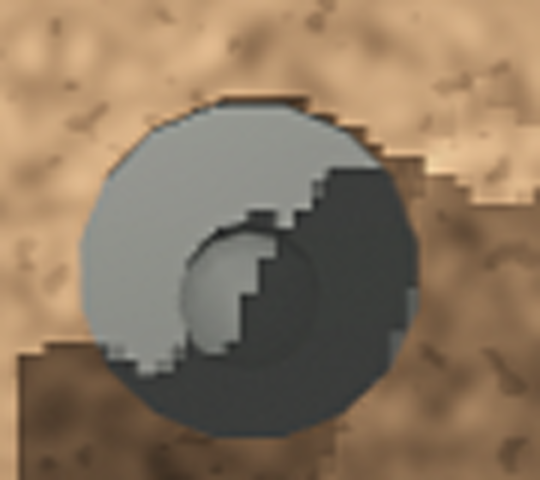

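```bash
python3 -m pendant '-0.2 -0.8 30 8.5 0; -0.2 -0.8 75 8.5 0; -0.2 -0.8 105 8.5 0; -0.2 -0.8 115 8.5 0; -0.2 -0.8 118 8.5 0; -0.2 -0.8 118 8.5 0'; python3 - <<'E'
from h import *
crop(capture("side"),290,170,450,290,4,"c17.png")
goto((.4553,-.0013,.01),np.pi/2)
for z in (.015,.02,.025,.03,.035): print(z,[((proj("side",[.4553+dx,-.0013-.020,z])-[290,170])*4).round(0) for dx in (-.011,.011)])
E
```

```text
clock: 29.25
ee_pos: [0.457, -0.0018, 0.0108]
orientation: [-0.497, 0.498, -0.502, 0.503]
contact_force: [-0.3, 0.2, 1.2]
grip_width: 0.0339
shift [-0.4  1.4 -2.3] twist 0.03 | ee [ 0.4575 -0.0017  0.0115] xhead -90.0 tilt -0.9999 w 34.1 F [ 0.5 -0.6  0.2] t 29.3 j6 1.34
0.015 [array([203., 328.]), array([248., 325.])]
0.02 [array([203., 321.]), array([248., 318.])]
0.025 [array([204., 315.]), array([249., 312.])]
0.03 [array([204., 309.]), array([250., 306.])]
0.035 [array([205., 302.]), array([250., 299.])]
```

View pics/c17.png

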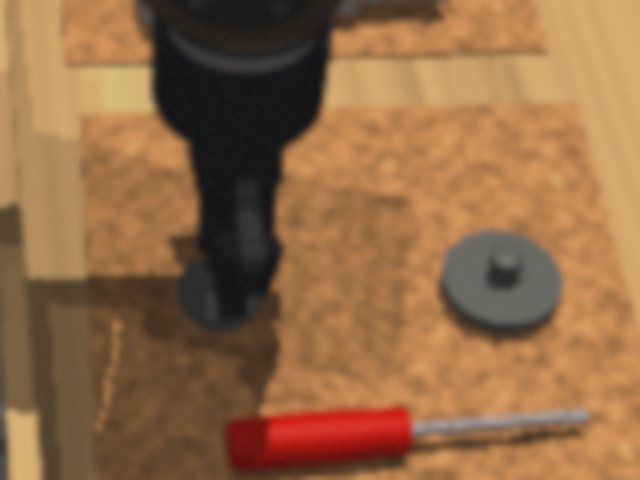

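```bash
python3 -m pendant '-0.2 0 1 -2.3 0; -1 0 1 -2.3 0; -1 0 1 -2.3 0; -1 0 1 -2.3 0; -1 0 1 -2.3 0; -1 0 1 -2.3 0; -1 0 1 -2.3 0'; python3 - <<'E'
from h import *
cv2.imwrite("pics/w28.png",capture("wrist"))
goto((.4553,-.0013,.01),np.pi/2)
E
```

```text
clock: 30.0
ee_pos: [0.4563, -0.002, 0.0119]
orientation: [-0.497, 0.497, -0.503, 0.504]
contact_force: [-2.4, -0.6, 6.5]
grip_width: 0.0123
shift [-0.7  1.9 -1. ] twist 0.06 | ee [ 0.4563 -0.002   0.0119] xhead -89.9 tilt -0.9999 w 12.9 F [-1.9 -0.4  7.1] t 30.05 j6 1.34
```

View pics/w28.png

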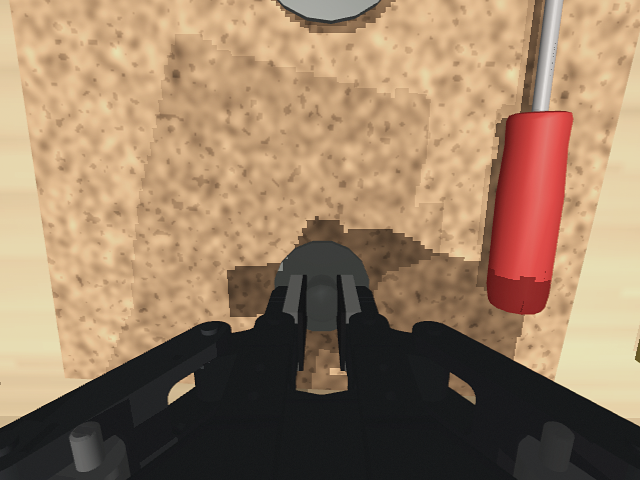

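```bash
python3 -m pendant '-0.4 0 0 0 0; -0.4 0 0 0 0; -0.4 0 4 -0.8 0; -0.4 0 5 -0.8 0; -0.4 0 5 -0.8 0'; python3 -m pendant '-1 0 0 0 0; -1 0 0 0 0; -1 0 0 0 0; -1 0 0 0 0; -1 0 0 0 0'; python3 - <<'E'
from h import *
cv2.imwrite("pics/w29.png",capture("wrist"))
goto((.4553,-.0013,.01),np.pi/2)
E
```

```text
clock: 30.55
ee_pos: [0.4549, -0.0018, 0.0063]
orientation: [-0.497, 0.497, -0.502, 0.504]
contact_force: [-0.4, -0.5, 0.6]
grip_width: 0.0258
clock: 31.05
ee_pos: [0.4551, -0.0018, 0.0064]
orientation: [-0.497, 0.497, -0.502, 0.504]
contact_force: [-0.2, -0.3, 2.9]
grip_width: 0.0132
shift [-0.6 -3.6  0.3] twist 0.06 | ee [ 0.4551 -0.0018  0.0064] xhead -89.9 tilt -0.9999 w 13.2 F [-0.3 -0.6  2.5] t 31.1 j6 1.34
```

View pics/w29.png

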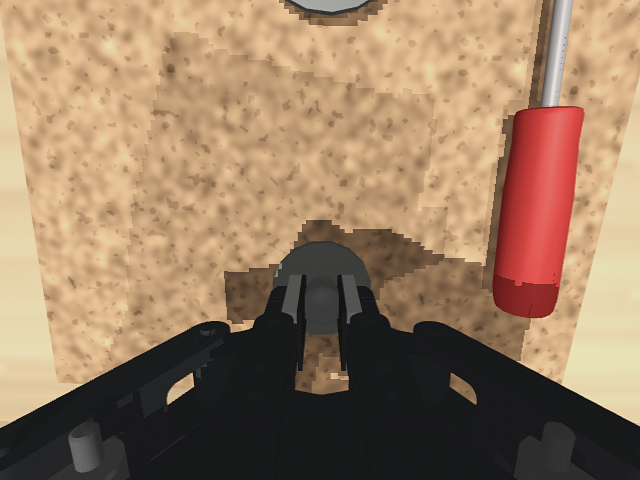

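```bash
python3 -m pendant '-1 0 -5 0 0; -1 0 -20 0 0; -1 0 -45 0 0; -1 0 -70 0 0; -1 0 -90 0 0; -1 0 -90 0 0'; python3 - <<'E'
from h import *
cv2.imwrite("pics/w30.png",capture("wrist"));crop(capture("side"),290,130,450,250,4,"c18.png")
goto((.5635,-.2146,.1),np.pi/2)
E
```

```text
clock: 31.7
ee_pos: [0.4563, -0.0025, 0.0995]
orientation: [-0.496, 0.495, -0.504, 0.505]
contact_force: [0.3, -0.3, 0.4]
grip_width: 0.0133
shift [212.7  -2.8 109.5] twist 0.06 | ee [ 0.4538 -0.002   0.0962] xhead -89.9 tilt -0.9999 w 13.0 F [ 0.4  0.1 -1. ] t 31.8 j6 1.34
```

View pics/w30.png

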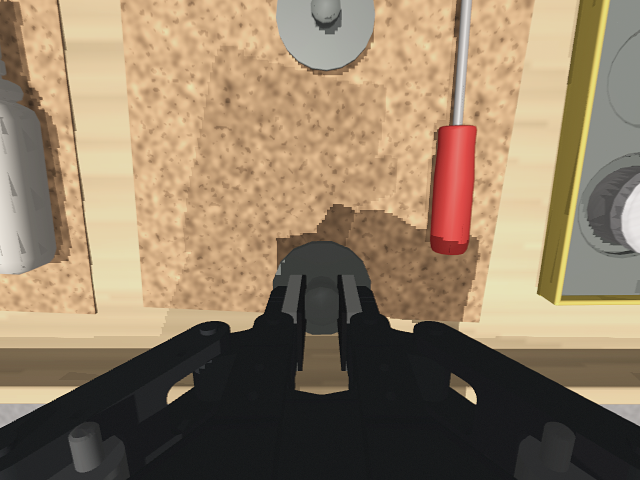

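View pics/c18.png

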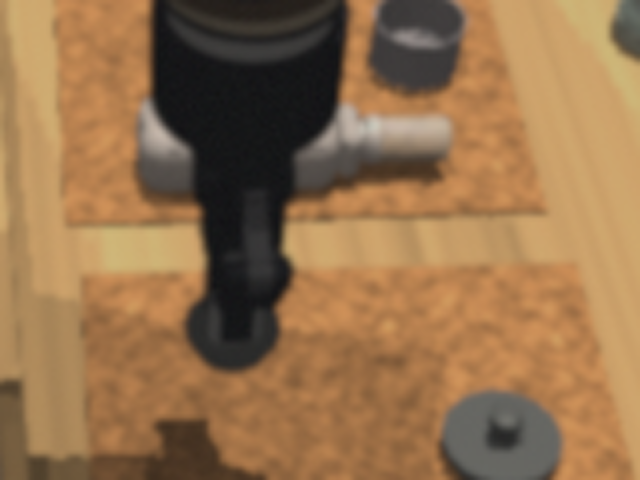

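```bash
python3 -m pendant '-1 213 -3 110 0; -1 213 -3 110 0; -1 213 -3 110 0; -1 213 -3 110 0; -1 213 -3 110 0; -1 213 -3 110 0; -1 213 -3 110 0; -1 213 -3 110 0'; python3 - <<'E'
from h import *
s=get_state();np.save("pics/s_w31.npy",s,allow_pickle=True);cv2.imwrite("pics/w31.png",capture("wrist"))
goto((.5635,-.2146,.0125),np.pi/2)
E
```

```text
clock: 32.6
ee_pos: [0.5626, -0.2133, 0.0982]
orientation: [-0.497, 0.498, -0.501, 0.504]
contact_force: [-0.0, -0.2, -0.4]
grip_width: 0.0134
shift [ 1.8 86.2 -0.1] twist 0.12 | ee [ 0.5628 -0.2131  0.0987] xhead -89.9 tilt -0.9999 w 13.2 F [ 0.5 -0.4 -0.6] t 32.65 j6 1.03
```

View pics/w31.png

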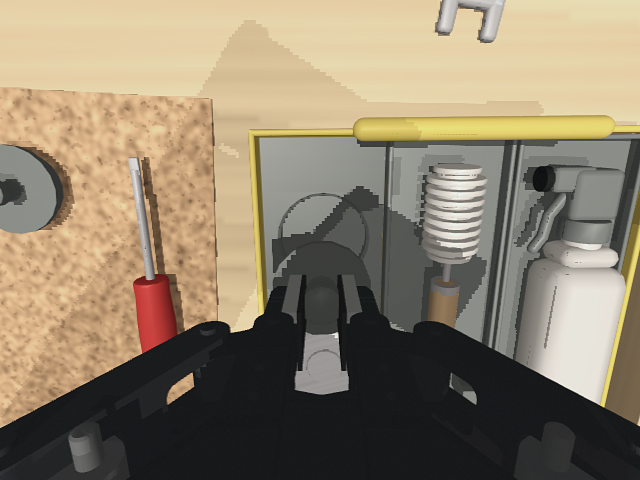

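```bash
python3 -m pendant '-1 1.8 20 0 0; -1 1.8 45 0 0; -1 1.8 62 0 0; -1 1.8 68 0 0; -1 1.8 68 0 0'; python3 - <<'E'
from h import *
s=get_state();cv2.imwrite("pics/w32.png",capture("wrist"))
for p in [(323,160)]: print(atz("wrist",p,.0165,s).round(4))
goto((.5635,-.2146,.0125),np.pi/2)
E
```

```text
clock: 33.15
ee_pos: [0.5626, -0.2137, 0.0297]
orientation: [-0.498, 0.499, -0.5, 0.504]
contact_force: [-0.1, 0.3, -0.3]
grip_width: 0.0132
[ 0.6183 -0.2144  0.0165]
shift [ 0.3 18.4 -0.2] twist 0.15 | ee [ 0.5635 -0.2143  0.0309] xhead -89.9 tilt -0.9999 w 13.4 F [ 0.4 -0.1 -0.3] t 33.2 j6 1.03
```

View pics/w32.png

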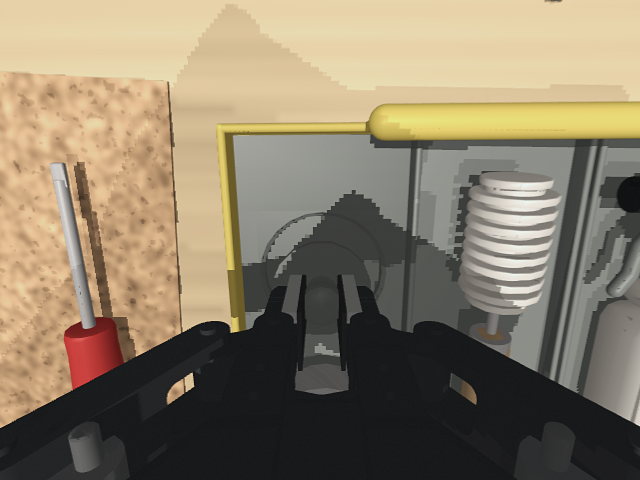

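```bash
python3 - <<'E'
from h import *
s=get_state()
for p in [(322,212),(261,270),(383,270)]: print(atz("wrist",p,.0165,s).round(4))
E
python3 -m pendant '-1 0 8 0 0; -1 0 14 0 0; -1 0 16 0 0; -1 0 16 0 0'; python3 -m pendant '-1 0 2 0 0; -1 0 2 0 0';python3 -m pendant '-1 0 2 0 0; -1 0 2 0 0'
```

```text
[ 0.5932 -0.2147  0.0165]
[ 0.5617 -0.1824  0.0165]
[ 0.562  -0.2472  0.0165]
clock: 33.6
ee_pos: [0.5634, -0.2142, 0.0144]
orientation: [-0.497, 0.498, -0.501, 0.504]
contact_force: [-0.5, -0.4, -0.6]
grip_width: 0.0131
clock: 33.8
ee_pos: [0.5636, -0.2143, 0.0125]
orientation: [-0.497, 0.498, -0.501, 0.504]
contact_force: [0.3, 0.3, -0.4]
grip_width: 0.0131
clock: 34.0
ee_pos: [0.5637, -0.2143, 0.0125]
orientation: [-0.498, 0.498, -0.5, 0.504]
contact_force: [-4.7, 2.6, 9.9]
grip_width: 0.0132
```

Contact at the predicted height; release, rise and retreat.

```bash
python3 -m pendant '-0.3 0 -1 0 0; -0.3 0 -1 0 0; -0.2 0 -1 0 0; -0.2 0 -2 0 0; -0.2 0 -15 0 0; -0.2 0 -45 0 0;-0.2 0 -90 0 0; -0.2 0 -130 0 0; -0.2 0 -160 0 0;-0.2 0 -160 0 0'; python3 -m pendant '0 -150 -20 -80 0; 0 -200 -20 -80 0; 0 -200 -20 -80 0; 0 -200 -20 -80 0; 0 -200 -20 -80 0; 0 -200 -20 -80 0; 0 -200 -20 -80 0'; python3 - <<'E'
from h import *
t=capture("top");cv2.imwrite("pics/t33.png",t);crop(t,385,95,535,235,4,"c20.png");crop(capture("side"),310,290,510,470,3,"c21.png")
E
```

```text
clock: 35.0
ee_pos: [0.5656, -0.2168, 0.1802]
orientation: [-0.497, 0.494, -0.505, 0.505]
contact_force: [-0.3, -0.2, 0.5]
grip_width: 0.0345
clock: 35.7
ee_pos: [0.4849, -0.0175, 0.1982]
orientation: [-0.497, 0.494, -0.505, 0.505]
contact_force: [0.5, -1.2, -0.6]
grip_width: 0.0428
```

View pics/t33.png

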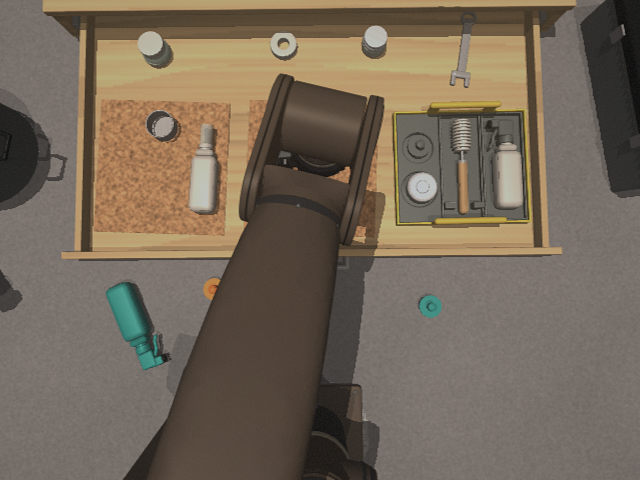

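View pics/c20.png

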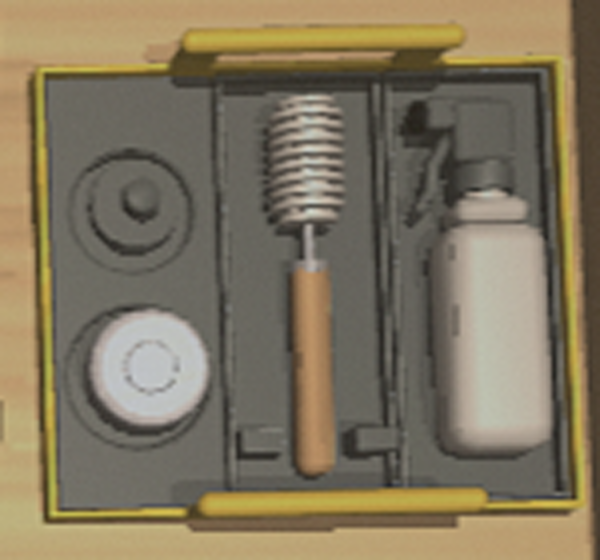

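View pics/c21.png

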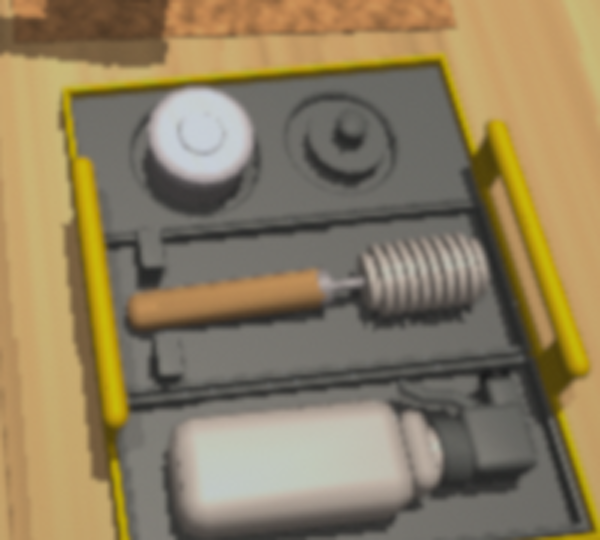

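```bash
python3 - <<'E'
from h import *
T3=lambda p:(p[0]/4+385-.375,p[1]/4+95-.375)
e=atz("top",T3((313,472)),.018);t=atz("top",T3((310,97)),.03)
print("brush end",e.round(4),"tip",t.round(4),"mid",((e+t)/2).round(4))
print("lid",atz("top",T3((150,366)),.0445).round(4),"stopper disc",atz("top",T3((134,208)),.0235).round(4),"knob",atz("top",T3((141,199)),.04).round(4))
s=get_state();print(s["contact_force"].round(1),s["joint_velocities"].round(3))
E
python3 -m pendant '0 0 0 0 0;0 0 0 0 0;0 0 0 0 0'; python3 - <<'E'
from h import *
print(hand_in())
E
```

```text
brush end [ 0.432  -0.3009  0.018 ] tip [ 0.6173 -0.3014  0.03  ] mid [ 0.5246 -0.3012  0.024 ]
lid [ 0.4813 -0.2156  0.0445] stopper disc [ 0.564  -0.2145  0.0235] knob [ 0.5643 -0.2143  0.04  ]
[-0.5 -0.2  0.3] [-0.007  0.006 -0.001  0.002  0.003  0.002]
clock: 36.1
ee_pos: [0.4852, -0.0189, 0.1977]
orientation: [0.496, -0.495, 0.505, -0.504]
contact_force: [0.1, 0.6, 0.3]
grip_width: 0.0428
the job is handed in; nothing more can be done
None
```

The caddy is packed in the order you asked and handed in at about 36 s, well under the 134 s limit. I lowered each item until I felt light contact (about 2–12 N) before releasing it.

**Last checks**
- **Trigger bottle:** it lies along the plain tray, inside the rim.
- **Brush:** it lies in the fork tray with its handle between the lugs. Its origin is about 2–3 mm from the tray's.
- **Lidded tin:** it stands in the large well, about 2 mm off centre.
- **Small stopper:** it sits knob up in the small well, about 1 mm off centre.
- **Left alone:** the mist bottle and open tin show undisturbed in the final top picture, and so do the turquoise and orange look-alikes where they are in view. The arm hid the large stopper and screwdriver in that picture. They were unmoved when last seen by the wrist camera, a few seconds earlier.

**What went wrong or disagreed**
- **Fingertip height:** when shut, the fingertips stood about 10 mm behind the tool point, not 11 mm ahead as stated. More open, they were farther back still.
- **Extra grasps:** because of that, the first close on the brush passed over the handle. I also regripped the bottle, tin and stopper lower.
- **Opening readings:** the gripper read about 2–4 mm less than each item's stated size.

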